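# Mount the breaker, supply and plug-in relay on the rail

## Task

Fit out the mounting rail in the order the current takes. Starting from the block of four grey feed terminals at one end of the rail, set the two-pole breaker next to it, then the power supply next to the breaker, then the relay socket next to the power supply, each squarely astride the rail and fully down, with a gap of less than 15 mm to its neighbour. Plug the small clear-cased relay into the socket; the narrow single-pole breaker is only a spare and is not mounted.

Things in the scene. Friction and masses are not known exactly. Their poses are not given: they have to be found in the camera images.
- mounting_plate: Fixed grey steel plate, 140 (x) by 250 (y) by 6 mm, flat on the bench; along its middle a steel top-hat rail, 35 mm wide (x), 230 mm long (y), its top 13.5 mm above the bench. Origin: centre of the underside; y along the rail. A device seated astride the rail has its origin 7.5 mm above the bench, its x along the plate's x, either way round.
- feed_terminals: Fixed at one end of the rail, either end, 95 mm from the plate's centre: block of four grey screw terminals, 32 mm along the rail (y), 50 mm across it (x), 42 mm high. Origin: centre of its underside, 7.5 mm above the bench; axes as the plate's.
- earth_terminal: Fixed at the rail's other end, 95 mm from the plate's centre: a single green-yellow earth terminal, 10 mm along the rail (y), 50 mm across it, 42 mm high. Origin as for the feed terminals. The row need not reach it.
- breaker: Loose off-white two-pole circuit breaker standing on the bench, two black toggles tied by a bar (up to 71 mm high at mid-nose), 0.22 kg. 90 mm long (x), 36 mm wide (y), 64 mm high; above 42 mm height only a nose 45 mm long in x remains: grip it across x from above. Origin: centre of underside. Channel along y under it (37.4 mm wide, 6 mm deep, mouth chamfered) sits over the rail.
- power_supply: Loose grey power supply standing on the bench, rows of vent slits on top, about 0.24 kg. 90 mm long (x), 54 mm wide (y), 64 mm high; above 42 mm height only a nose 45 mm long in x remains: grip it across x from above. Origin: centre of underside. Channel along y under it (37.4 mm wide, 6 mm deep, mouth chamfered) sits over the rail.
- relay_socket: Loose dark grey socket on the bench, 78 mm long (x), 34 wide (y), 40 high, 0.06 kg; above 22 mm height only 48 mm long in x: grip that across x. In its top a well for the relay, 31 (x) by 24 (y), 10 mm deep (floor at 30), rim chamfered 3 mm. Origin: centre of underside. Channel along y under it (37.4 mm wide, 6 mm deep, mouth chamfered) sits over the rail.
- relay: Loose relay, clear case, copper coil, black base, 28 (x) by 21 (y) by 36 mm high, 0.035 kg, standing on 5 mm blades (within 20 by 15 mm). Origin: centre of the blades' underside. Plugged in without force: its x along the socket's x, either way round, origin 30 mm above the socket's origin, 26 mm of it above the rim: grip it there, across x.
- spare_breaker: Loose off-white single-pole breaker, 18 mm wide with one toggle, otherwise like the two-pole one; a spare that is not used. Origin: centre of the underside. In the way between the devices and the plate, not listed: a vise 155 mm high and the soldering iron's lead, arching 160 mm high (230 mm far back): carry well above them.
Mind the look-alikes: they are no part of the job. Several things have the shape of the relay; the one meant has the colours described above.

How it is judged:
At the end, for the whole second after the job is handed in: breaker, supply and socket sit astride the rail, fully down (3 mm), upright, square, within 5 mm of its middle line; gaps feed terminals - breaker - supply - socket each under 15 mm; the relay stands upright on the floor of the socket's well (within 3 mm in height, 4 mm sideways); all at rest (x of breaker in the frame of mounting_plate between -0.005 and 0.005 m and z of breaker in the frame of mounting_plate between 0.0045 and 0.0105 m and angle between the x axis of each of breaker, power_supply, relay_socket and the x axis of mounting_plate, either way round below 0.15 rad and angle between each of breaker, power_supply, relay_socket's own z axis and vertical below 0.06 rad and linear speed of each of breaker, power_supply, relay_socket, relay below 0.01 m/s and x of power_supply in the frame of mounting_plate between -0.005 and 0.005 m and z of power_supply in the frame of mounting_plate between 0.0045 and 0.0105 m and x of relay_socket in the frame of mounting_plate between -0.005 and 0.005 m and z of relay_socket in the frame of mounting_plate between 0.0045 and 0.0105 m and horizontal distance between feed_terminals and breaker below 0.049 m and horizontal distance between breaker and power_supply below 0.06 m and horizontal distance between power_supply and relay_socket below 0.059 m and x of relay in the frame of relay_socket between -0.004 and 0.004 m and y of relay in the frame of relay_socket between -0.004 and 0.004 m and z of relay in the frame of relay_socket between 0.027 and 0.033 m and angle between the x axis of relay and the x axis of relay_socket, either way round below 0.2 rad and angle between relay's own z axis and vertical below 0.08 rad); the robot touches nothing.
It also fails if it takes over 122 s, if anything falls off the work surface, if the arm or the gripper's body presses on something with over 40 N, if the wrist force passes 120 N, or if a joint passes its speed limit or range.

## Robot

A 6-joint arm with a two-finger parallel gripper is mounted at the origin on a cart in front of the work surface, level with it; the furniture and walls round the work are solid. World frame = base frame: x ahead of the robot, y to its left, z up, the work surface at z = 0. Lengths are in m, angles in rad, forces in N, time in s.
With the tool pointing down it reaches from about 0.25 to 0.775 m from the base axis. Payload 4 kg.
Tool frame: the origin (TCP) lies midway between the tips of the shut fingers; the grasp point (between the pads) lies grip_point_offset behind it (grip_point_offset is the distance from the TCP to the grasp point, in m); z points along the fingers, y is the line along which they close (so a half turn about z gives the same grasp; the last joint's range is limited). The gripper opens to 94 mm and grips with 3 to 60 N. Pads are 16 mm wide; open, the fingers measure 119 mm over their backs; the gripper's body (75 mm by 177 mm) begins 78 mm behind the grasp point.
Start: joints at [1.054, 0.087, 1.371, -0, 1.684, -0.103], TCP at [0.221, 0.504, 0.206] pointing down, gripper open.
Joint ranges: [-3.1, 3.1], [-0.76, 2.03], [0.27, 2.55], [-1.08, 4.22], [0.17, 2.65], [-2.57, 2.57]. Speed limits (rad/s): [2.79, 2.79, 3.14, 3.14, 3.14, 3.14].

## Interface

Orientations are given as [roll, pitch, yaw] about the fixed x, y, z axes, in that order (R = Rz(yaw) Ry(pitch) Rx(roll)).
In Python, from bench import * gives the robot as it stands. The module is installed in compiled form; this text tells all that it offers.
- The arm moves only by the tool apply_moves, never from a script. Its argument "commands" is a list of rows, each a list of 7 numbers: the turn, a rotation vector about the world's x, y, z in rad, then the shift along the world's x, y, z in m, then the opening in per cent of the stroke, from 0 (shut) to 100 (fully open). In form: [[ax, ay, az, x, y, z, jaw], ...]. A call has exactly 5 rows; each row is the pose to reach, as a shift and turn from the pose commanded when the call began; what a row does not reach only later rows make up. A row lasts 1/10 s, in which the tool goes at most 50 mm and 8.59 degrees, less where a joint would pass 70% of its speed; a pose out of reach is approached as far as the arm can. A call with a gripper value outside its range is refused whole. The fingers move at their own pace and stop on an object; the grip force is fixed at half the most. Time passes only in rows, so rows that repeat a pose let the fingers close, or fill a call up. It gives the time, the measured TCP pose, the force, the opening and the grip force at its end, in the units of the state.
- get_obs(): the state, without advancing time (a new reading comes with each control period).
- snapshot(name): name is "scene" or "side" or "wrist"; returns a dict with "pixels" (384x512x3 uint8, red, green, blue), "vertical_fov" (degrees; the focal length in pixels is half the picture's height over the tangent of half this angle, whatever the lens; pixels are square), "cx", "cy" (the principal point, pixels), "rvec" (rotation vector, rad) and "tvec" (3), from world to camera coordinates, as OpenCV has them. Camera axes: x right, y down, z forward; pixel columns grow to the right and rows downward; lengths in m; the calibration is good to about 2 mm. A picture is of the moment at which its call begins. There is no depth.
- close_job(): hands the job in; it is judged then, once.
Trained networks look in the newest picture that a camera, given by its name, has taken for a name from the list of things; names that differ only in an ending like _2 or _b are one class to them, and where a whole thing is asked for, a point or a joint stands for the part that bears it (a point fixed in the world has none). Each returns a list of dicts, best first, with "score" (0 to 1); they miss things now and then, are a little off and sometimes report something else, mostly with a low value. They report only what shows in the picture. A call takes as long as a camera call. They do not tell look-alikes from the thing itself.
- masks_of(camera, query): "mask" (384x512 bool, what is visible of it) and "extent" ([left, top, right, bottom] in pixels, round what is visible of it).
- place_of(camera, query): "pixel" ([column, row] in pixels: a listed point, or the origin of a listed thing).
The state is a dict: "time": time; "joint_positions": joint angles; "qvel": joint speeds; "joint_torque": joint torques, N m; "tool_pos": TCP position; "ee_rot": TCP orientation; "wrist_force": force on the tool from outside, world axes, zero at the start; "wrist_torque": the same for the moment, N m; "width": finger opening in m; "finger_force": force on a finger pad.
Only numpy, scipy, OpenCV 4.12 (cv2) and the standard library are available. Lean on these libraries where they do the work, as an engineer would, in place of code of your own. Each camera call takes 0.05 s, during which the arm holds its last target. There are 200 camera calls.

## Working session

There is one attempt and no reset: what is moved stays moved. The work goes in short steps, Python scripts to look and compute and a tool call to move; the robot and the scene stay as the last step left them, time stands still between calls to the robot, and variables do not carry over. Pictures are saved under pics/ and viewed, at most 14 in all, crops included, and the job is handed in when it is done.

Besides the shell and the picture viewer there is one more tool, called after ">>>" by a JSON object that holds its "api" and its "payload". apply_moves: Moves the arm, as the interface text tells. Its arguments: {"type":"object","properties":{"commands":{"type":"array"}},"required":["commands"]}

```bash
mkdir -p pics; cat > h.py <<'E'
from bench import *
import numpy as np, cv2
def snap(c,f=None):
    s=snapshot(c)
    if f: cv2.imwrite('pics/'+f,s['pixels'][:,:,::-1])
    return s
def cam(s):
    f=192/np.tan(np.radians(s['vertical_fov'])/2)
    return np.array([[f,0,s['cx']],[0,f,s['cy']],[0,0,1.]]),cv2.Rodrigues(np.array(s['rvec'],float))[0],np.array(s['tvec'],float).ravel()
def ray(s,p,z):
    K,R,t=cam(s);d=R.T@np.linalg.solve(K,[p[0],p[1],1]);o=-R.T@t
    return o+d*(z-o[2])/d[2]
def proj(s,P):
    K,R,t=cam(s);q=K@(R@np.array(P,float).reshape(-1,3).T+t[:,None]);return (q[:2]/q[2]).T
E
python3 - <<'E'
from h import *
o=get_obs();print(o['tool_pos'],o['ee_rot'],o['width'],{k:v for k,v in o.items() if 'grip' in k})
try: print(grip_point_offset)
except Exception as e: print(e)
N=["mounting_plate","feed_terminals","earth_terminal","breaker","power_supply","relay_socket","relay","spare_breaker"]
for c in("scene","side","wrist"):
    s=snap(c,c+'0.png');K,R,t=cam(s);print(c,-R.T@t)
    for n in N:
        for d in place_of(c,n)[:4]:
            if d['score']>.3:print(c,n,round(d['score'],2),np.round(d['pixel']),np.round(ray(s,d['pixel'],.0075 if 'term' in n else 0),3))
E
```

```text
[0.22089659 0.50310449 0.20431874] [-3.13943117e+00 -2.14497964e-04  2.72777990e+00] 0.09403949595830538 {}
0.0188
scene [-0.64016276 -0.94441712  0.75058282]
scene mounting_plate 0.96 [167. 182.] [0.501 0.351 0.   ]
scene feed_terminals 0.6 [181. 189.] [0.472 0.246 0.007]
scene earth_terminal 0.46 [150. 176.] [0.492 0.433 0.007]
scene breaker 0.83 [331. 231.] [ 0.534 -0.332  0.   ]
scene power_supply 0.72 [270. 198.] [ 0.609 -0.049  0.   ]
scene relay_socket 0.75 [317. 241.] [ 0.457 -0.329  0.   ]
scene relay 0.58 [364. 248.] [ 0.502 -0.458  0.   ]
scene relay 0.43 [372. 264.] [ 0.442 -0.511  0.   ]
scene spare_breaker 0.64 [204. 204.] [0.443 0.11  0.   ]
side [-0.29080264 -1.36786538  0.67535421]
side mounting_plate 0.8 [200. 175.] [0.507 0.382 0.   ]
side earth_terminal 0.66 [193. 174.] [0.48  0.399 0.007]
side breaker 0.76 [306. 235.] [ 0.551 -0.317  0.   ]
side power_supply 0.79 [278. 204.] [ 0.622 -0.055 -0.   ]
side relay_socket 0.64 [284. 245.] [ 0.451 -0.336  0.   ]
side spare_breaker 0.55 [215. 196.] [0.455 0.134 0.   ]
wrist [0.14424557 0.53795754 0.38487161]
wrist mounting_plate 0.92 [217. 376.] [0.478 0.335 0.   ]
wrist earth_terminal 0.69 [286. 369.] [0.499 0.429 0.008]
```

```bash
cd pics; python3 -c "
import cv2,numpy as np
a=[cv2.imread(c+'0.png') for c in('scene','side','wrist')]
b=np.vstack([np.hstack(a[:2]),np.hstack([a[2],a[2]*0])]);cv2.imwrite('all0.png',cv2.resize(b,(800,600)))"
```

```text
(no output)
```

View pics/scene0.png

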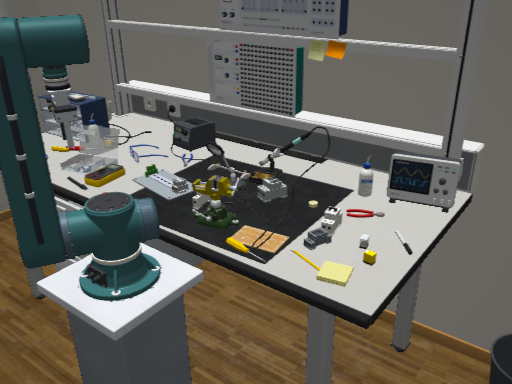

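View pics/side0.png

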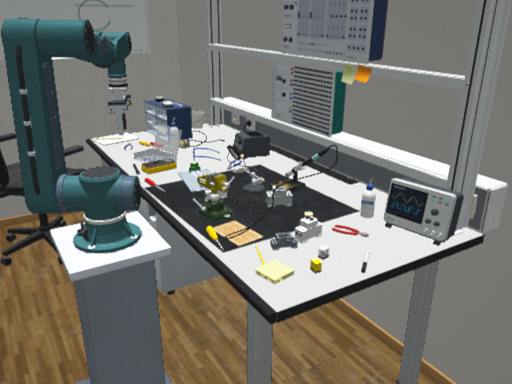

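View pics/wrist0.png

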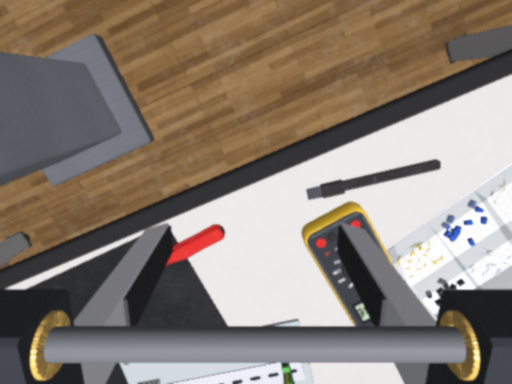

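The scene shows the plate near (167,182), with the feed block at its near right end around (181,187). The power supply is near (270,190), the breaker near (331,218), the socket near (317,240), and two relay-like cubes are at (364,240) and (370,256). I'll look at the plate with the wrist camera first.

>>> {"api": "apply_moves", "payload": {"commands": [[0,0,-0.15,0.04,-0.03,0.05,100],[0,0,-0.3,0.07,-0.06,0.08,100],[0,0,-0.45,0.1,-0.1,0.1,100],[0,0,-0.6,0.14,-0.13,0.1,100],[0,0,-0.72,0.17,-0.16,0.1,100]]}}

```text
time: 1.85
tool_pos: [0.3815, 0.3534, 0.3069]
ee_rot: [3.137, -0.001, 2.003]
wrist_force: [1.0, 0.6, 1.1]
width: 0.0939
finger_force: 0.0
```

>>> {"api": "apply_moves", "payload": {"commands": [[0,0,-0.15,0.03,-0.03,0,100],[0,0,-0.3,0.06,-0.06,0,100],[0,0,-0.437,0.1,-0.09,0,100],[0,0,-0.437,0.1,-0.09,0,100],[0,0,-0.437,0.1,-0.09,0,100]]}}

```text
time: 2.35
tool_pos: [0.4806, 0.2634, 0.3041]
ee_rot: [-3.14, 0.0, 1.569]
wrist_force: [0.2, 0.6, -0.4]
width: 0.0938
finger_force: 0.0
```

```bash
cat > look.py <<'E'
import sys
from h import *
f=sys.argv[1];o=get_obs();print(np.round(o['time'],2),np.round(o['tool_pos'],4),np.round(o['ee_rot'],3),np.round(o['joint_positions'],2))
s=snap('wrist',f);K,R,t=cam(s);print('cam',-R.T@t,K[0,0]);print(np.round(R,2).tolist())
for n in sys.argv[2:]:
    for d in place_of('wrist',n)[:5]:
        if d['score']>.25:print(n,round(d['score'],2),np.round(d['pixel'],1),np.round(ray(s,d['pixel'],.0075 if 'term' in n else 0),4))
E
python3 look.py w1.png mounting_plate feed_terminals earth_terminal
```

```text
2.35 [0.4806 0.2634 0.3041] [-3.14   0.     1.569] [0.4  0.09 1.18 0.   1.88 0.4 ]
cam [0.4802407  0.34758177 0.48346421] 343.9003521731434
[[1.0, -0.0, -0.0], [-0.0, -0.96, 0.28], [-0.0, -0.28, -0.96]]
mounting_plate 0.75 [256.   93.7] [0.4813 0.3372 0.    ]
feed_terminals 0.76 [243.2 160.2] [0.4632 0.2469 0.0075]
earth_terminal 0.83 [269.2  19. ] [0.4979 0.4282 0.0075]
```

View pics/w1.png

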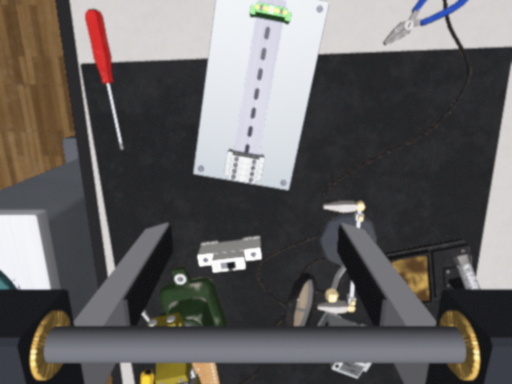

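The wrist view shows the rail running from the feed block at (243,165) to the earth terminal at (269,15), tilted about 11°. The spare is at (230,253), next to the green vise. Next I refine the plate pose, then look at the devices.

```bash
python3 - <<'E'
from h import *
s=snap('wrist')
m=masks_of('wrist','mounting_plate')[0];print(m['score'],m['extent'])
M=m['mask'].astype(np.uint8)
L=[];Rr=[]
for r in range(20,165,3):
    c=np.where(M[r])[0]
    if len(c): L.append(ray(s,(c[0],r),.006)[:2]);Rr.append(ray(s,(c[-1]+1,r),.006)[:2])
for A in(L,Rr):
    v=cv2.fitLine(np.float32(A),cv2.DIST_HUBER,0,1e-5,1e-5).ravel();print(v, np.arctan2(-v[0],v[1])if v[1]>0 else np.arctan2(v[0],-v[1]))
E
```

```text
0.87 [192.1, 0.0, 327.5, 187.8]
[0.17941381 0.9837737  0.41153008 0.33950648] -0.18039055
[0.17377923 0.98478466 0.55353004 0.33986485] -0.174666
```

>>> {"api": "apply_moves", "payload": {"commands": [[0,0,0,0,-0.05,0,100],[0,0,0,0,-0.1,0,100],[0,0,0,0,-0.15,0,100],[0,0,0,0,-0.2,0,100],[0,0,0,0,-0.25,0,100]]}}

```text
time: 3.15
tool_pos: [0.4794, 0.0133, 0.3051]
ee_rot: [3.14, 0.0, 1.573]
wrist_force: [1.7, 0.3, -0.2]
width: 0.094
finger_force: 0.0
```

>>> {"api": "apply_moves", "payload": {"commands": [[0,0,0,0.02,-0.05,0,100],[0,0,0,0.04,-0.1,0,100],[0,0,0,0.05,-0.12,0,100],[0,0,0,0.05,-0.12,0,100],[0,0,0,0.05,-0.12,0,100]]}}

```text
time: 3.65
tool_pos: [0.53, -0.1053, 0.3045]
ee_rot: [-3.141, -0.001, 1.571]
wrist_force: [0.4, 0.3, -0.5]
width: 0.0939
finger_force: 0.0
```

```bash
python3 look.py w2.png power_supply spare_breaker breaker
```

```text
3.65 [ 0.53   -0.1053  0.3045] [-3.141e+00 -1.000e-03  1.571e+00] [-0.3   0.07  1.2   0.    1.88 -0.3 ]
cam [ 0.52935486 -0.021257    0.48387367] 343.9003521731434
[[1.0, 0.0, -0.0], [0.0, -0.96, 0.28], [-0.0, -0.28, -0.96]]
power_supply 0.85 [327.4 107. ] [ 0.6287 -0.0488  0.    ]
breaker 0.91 [271.4 279.7] [ 0.5557 -0.3171  0.    ]
```

>>> {"api": "apply_moves", "payload": {"commands": [[0,0,0,-0.02,-0.05,0,100],[0,0,0,-0.04,-0.1,0,100],[0,0,0,-0.05,-0.15,0,100],[0,0,0,-0.05,-0.2,0,100],[0,0,0,-0.06,-0.25,0,100]]}}

```text
time: 4.35
tool_pos: [0.4718, -0.347, 0.3054]
ee_rot: [3.14, 0.001, 1.573]
wrist_force: [-0.5, 0.4, 0.1]
width: 0.0941
finger_force: 0.0
```

>>> {"api": "apply_moves", "payload": {"commands": [[0,0,0,0,-0.05,0,100],[0,0,0,0,-0.1,0,100],[0,0,0,0,-0.13,0,100],[0,0,0,0,-0.13,0,100],[0,0,0,0,-0.13,0,100]]}}

```text
time: 4.85
tool_pos: [0.4721, -0.4758, 0.3043]
ee_rot: [-3.141, -0.001, 1.572]
wrist_force: [0.3, 0.5, 0.8]
width: 0.0939
finger_force: 0.0
```

```bash
python3 look.py w3.png breaker relay_socket relay spare_breaker
```

```text
4.85 [ 0.4721 -0.4758  0.3043] [-3.141e+00 -1.000e-03  1.572e+00] [-0.87  0.38  0.83  0.    1.94 -0.87]
cam [ 0.47138474 -0.39190376  0.48376797] 343.9003521731434
[[1.0, 0.0, -0.0], [0.0, -0.96, 0.28], [-0.0, -0.28, -0.96]]
breaker 0.81 [316.1  28.3] [ 0.5504 -0.3202  0.    ]
relay_socket 0.74 [237.3  40.4] [ 0.4485 -0.3347  0.    ]
relay 0.71 [233.9 161.8] [ 0.4414 -0.496   0.    ]
relay 0.68 [279.5 133. ] [ 0.506  -0.4548  0.    ]
```

View pics/w2.png

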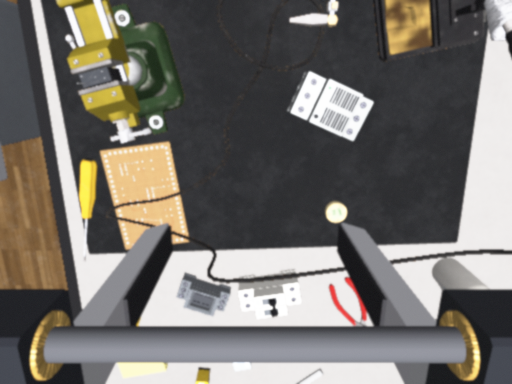

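View pics/w3.png

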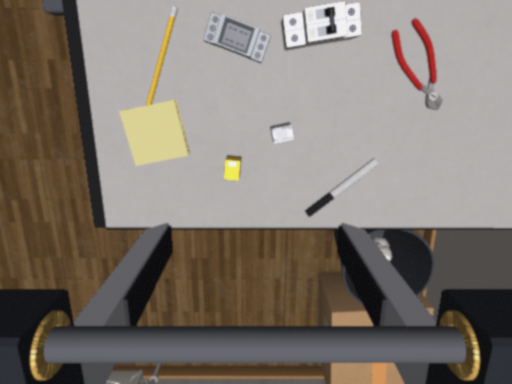

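The pictures show the power supply at (331,105) in w2. In w3 the breaker is at (322,22), the socket at (237,37), and two relay-like blocks are visible: yellow at (233,168) and pale with a dark base at (282,133). I'll enlarge the pale one and fit the device poses to their masks.

```bash
cat > fit.py <<'E'
from h import *
from scipy.optimize import minimize
B={'breaker':[(90,36,0,42),(45,36,42,64)],'power_supply':[(90,54,0,42),(45,54,42,64)],'relay_socket':[(78,34,0,22),(48,34,22,40)],'relay':[(28,21,5,36)],'mounting_plate':[(140,250,0,6)]}
def sil(s,n,q,z0=0):
    im=np.zeros((384*2,512*2),np.uint8);c,k=np.cos(q[2]),np.sin(q[2])
    for a,b,l,h in B[n]:
        P=np.array([[i*a/2,j*b/2,z] for i in(-1,1) for j in(-1,1) for z in(l,h)])/1000
        W=P@np.array([[c,-k,0],[k,c,0],[0,0,1]]).T+[q[0],q[1],z0]
        cv2.fillConvexPoly(im,cv2.convexHull(np.round(proj(s,W)*2*16).astype(np.int32)),1,shift=4)
    return cv2.resize(im*255,(512,384),interpolation=cv2.INTER_AREA)/255.
def fit(s,n,M,q0,z0=0):
    M=M.astype(float)
    def f(q): S=sil(s,n,q,z0);return 1-np.minimum(S,M).sum()/np.maximum(S,M).sum()
    best=None
    for y in q0[2] if np.ndim(q0[2]) else [q0[2]]:
        x=np.array([q0[0],q0[1],y])
        r=minimize(f,x,method='Nelder-Mead',options=dict(initial_simplex=[x,x+[.01,0,0],x+[0,.01,0],x+[0,0,.15]],xatol=1e-4,fatol=1e-4))
        if best is None or r.fun<best.fun:best=r
    return np.round(best.x,4),round(1-best.fun,3)
E
python3 - <<'E'
from fit import *
s=snap('wrist')
for n,q in(('breaker',(.55,-.32,[.1])),('relay_socket',(.4485,-.335,[-.3])),('relay',(.506,-.455,[.1,1.7]))):
    for m in masks_of('wrist',n)[:2]: print(n,m['score'],m['extent'],fit(s,n,m['mask'],q if m['extent'][0]>240 or n!='relay' else (.441,-.496,[0,1.5])))
im=s['pixels'][:,:,::-1]
a=cv2.resize(im[110:200,215:315],(800,600)[:1]+(720,) ,interpolation=cv2.INTER_CUBIC)[:600]
cv2.imwrite('pics/relaycrop.png',a)
E
```

```text
breaker 0.79 [281.2, 3.3, 359.2, 52.5] (array([ 0.5508, -0.3232,  0.1736]), np.float64(0.933))
relay_socket 0.76 [205.1, 9.9, 270.0, 62.5] (array([ 0.4494, -0.334 , -0.3373]), np.float64(0.941))
relay 0.93 [269.7, 122.9, 292.5, 145.3] (array([ 0.5071, -0.4518,  0.1943]), np.float64(0.94))
relay 0.58 [223.9, 155.4, 244.2, 178.8] (array([ 0.441 , -0.4997,  1.4531]), np.float64(0.915))
```

View pics/relaycrop.png

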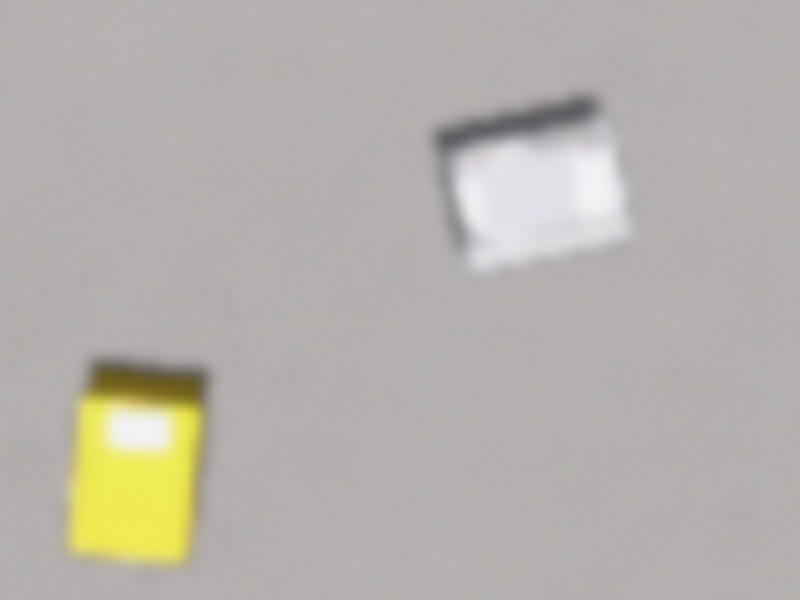

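In the crop the two relay-shaped things are yellow at (233,168) and pale with a dark base at (282,133). The pale one is the better candidate, and I'll confirm it closer up before grasping. First I locate the soldering lead relative to the breaker.

```bash
python3 - <<'E'
from h import *
s=snap('scene');w=snap('wrist')
K,R,t=cam(w)
# wrist camera model as in w2
C=np.array([.52935,-.02126,.48387])
w2=dict(w);w2['tvec']=-(R@C)
im=cv2.resize(s['pixels'][:,:,::-1][120:290,180:407],(801,600),interpolation=cv2.INTER_CUBIC);k=800/227
for p,c in (((213,272),(0,0,255)),((255,276),(0,255,0)),((300,270),(255,0,0)),((420,258),(0,255,255))):
    for z in np.arange(0,.26,.05):
        q=(proj(s,ray(w2,p,z))[0]-[180,120])*k
        cv2.circle(im,tuple(int(v) for v in q),4,c,1);cv2.putText(im,str(int(z*100)),tuple(int(v)+4 for v in q),0,.35,c,1)
        print(p,round(z,2),np.round(ray(w2,p,z)[:2],3))
cv2.imwrite('pics/lead.png',im[:600,:800])
for c in('scene','side'):
    if c=='side':snap(c)
    for d in masks_of(c,'relay'):print(c,round(d['score'],2),np.round(d['extent']))
E
```

```text
(213, 272) 0.0 [ 0.464 -0.304]
(213, 272) 0.05 [ 0.47  -0.275]
(213, 272) 0.1 [ 0.477 -0.246]
(213, 272) 0.15 [ 0.484 -0.216]
(213, 272) 0.2 [ 0.491 -0.187]
(213, 272) 0.25 [ 0.498 -0.158]
(255, 276) 0.0 [ 0.53  -0.311]
(255, 276) 0.05 [ 0.53  -0.281]
(255, 276) 0.1 [ 0.53  -0.251]
(255, 276) 0.15 [ 0.53  -0.221]
(255, 276) 0.2 [ 0.53  -0.191]
(255, 276) 0.25 [ 0.53  -0.161]
(300, 270) 0.0 [ 0.601 -0.3  ]
(300, 270) 0.05 [ 0.594 -0.272]
(300, 270) 0.1 [ 0.586 -0.243]
(300, 270) 0.15 [ 0.579 -0.214]
(300, 270) 0.2 [ 0.571 -0.185]
(300, 270) 0.25 [ 0.564 -0.156]
(420, 258) 0.0 [ 0.788 -0.279]
(420, 258) 0.05 [ 0.761 -0.253]
(420, 258) 0.1 [ 0.734 -0.226]
(420, 258) 0.15 [ 0.708 -0.199]
(420, 258) 0.2 [ 0.681 -0.173]
(420, 258) 0.25 [ 0.654 -0.146]
scene 0.72 [364. 250. 377. 265.]
scene 0.65 [357. 236. 370. 249.]
side 0.33 [189. 163. 200. 171.]
```

View pics/lead.png

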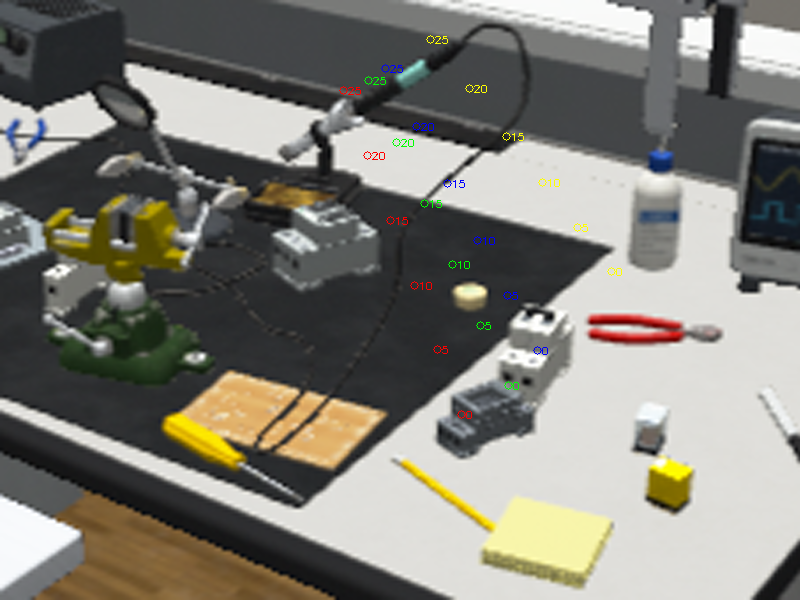

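The lead passes at about (0.53, -0.21) at 0.15 m height, clear of a straight vertical pick at the breaker. Next is the approach to the breaker.

>>> {"api": "apply_moves", "payload": {"commands": [[0,0,0.1,0.02,0.04,0,100],[0,0,0.17,0.04,0.08,-0.02,100],[0,0,0.17,0.06,0.12,-0.04,100],[0,0,0.17,0.079,0.154,-0.07,100],[0,0,0.17,0.079,0.154,-0.1,100]]}}

```text
time: 6.05
tool_pos: [0.5532, -0.3181, 0.2047]
ee_rot: [3.139, -0.0, 1.747]
wrist_force: [-0.4, -0.3, 0.0]
width: 0.0937
finger_force: 0.0
```

>>> {"api": "apply_moves", "payload": {"commands": [[0,0,0,0,0,-0.04,100],[0,0,0,0,0,-0.08,100],[0,0,0,0,0,-0.1,100],[0,0,0,0,0,-0.11,100],[0,0,0,0,0,-0.11,100]]}}

```text
time: 6.55
tool_pos: [0.5499, -0.3222, 0.093]
ee_rot: [-3.139, -0.002, 1.741]
wrist_force: [0.2, 0.6, 0.1]
width: 0.0939
finger_force: 0.0
```

```bash
python3 look.py w4.png breaker
```

```text
6.55 [ 0.5499 -0.3222  0.093 ] [-3.139e+00 -2.000e-03  1.741e+00] [-0.62  0.33  1.31  0.    1.51 -0.79]
cam [ 0.53559587 -0.23961602  0.27254189] 343.9003521731434
[[0.99, 0.17, -0.0], [0.16, -0.95, 0.28], [0.04, -0.28, -0.96]]
breaker 0.66 [259.1 190.7] [ 0.5526 -0.3206  0.    ]
```

View pics/w4.png

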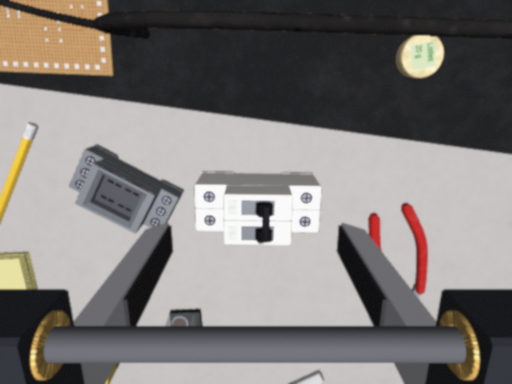

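The breaker is centred between the fingers at (258,205), square to the jaws. The relay's case with a coil in it shows at (183,318). I descend and grip.

>>> {"api": "apply_moves", "payload": {"commands": [[0,0,0,0.001,0,-0.03,100],[0,0,0,0.001,0,-0.048,100],[0,0,0,0.001,0,-0.048,100],[0,0,0,0.001,0,-0.048,30],[0,0,0,0.001,0,-0.048,10]]}}

```text
time: 7.15
tool_pos: [0.553, -0.3237, 0.0494]
ee_rot: [3.138, 0.003, 1.741]
wrist_force: [-0.0, 0.3, 0.5]
width: 0.0816
finger_force: 0.0
```

>>> {"api": "apply_moves", "payload": {"commands": [[0,0,0,0,0,0,10],[0,0,0,0,0,0,10],[0,0,0,0,0,0,10],[0,0,0,0,0,0,10],[0,0,0,0,0,0,10]]}}

```text
time: 7.65
tool_pos: [0.5517, -0.3227, 0.0468]
ee_rot: [3.141, 0.0, 1.741]
wrist_force: [0.7, -0.4, 0.6]
width: 0.0446
finger_force: 30.0
```

```bash
python3 - <<'E'
from h import *
o=get_obs()
for k in('time','tool_pos','ee_rot','width','finger_force','wrist_force'):print(k,np.round(o[k],4))
E
```

```text
time 7.65
tool_pos [ 0.5517 -0.3227  0.0468]
ee_rot [3.1413e+00 1.0000e-04 1.7408e+00]
width 0.0446
finger_force 29.9552
wrist_force [ 0.6955 -0.4214  0.6128]
```

>>> {"api": "apply_moves", "payload": {"commands": [[0,0,0,0,0,0.04,10],[0,0,0,0,0,0.09,10],[0,0,0,0,0,0.14,10],[0,0,0,0,0,0.19,10],[0,0,0,0,0,0.24,10]]}}

```text
time: 8.15
tool_pos: [0.5512, -0.3223, 0.2878]
ee_rot: [-3.141, -0.001, 1.741]
wrist_force: [1.3, -2.4, -1.7]
width: 0.0445
finger_force: 30.0
```

>>> {"api": "apply_moves", "payload": {"commands": [[0,0,-0.05,0,0.03,0.02,10],[0,0,-0.1,-0.01,0.08,0.02,10],[0,0,-0.15,-0.02,0.13,0.02,10],[0,0,-0.2,-0.03,0.18,0.02,10],[0,0,-0.25,-0.03,0.228,0.02,10]]}}

```text
time: 8.65
tool_pos: [0.5203, -0.0939, 0.3063]
ee_rot: [-3.141, -0.0, 1.488]
wrist_force: [-0.0, -0.0, -1.2]
width: 0.0444
finger_force: 30.0
```

>>> {"api": "apply_moves", "payload": {"commands": [[0,0,-0.03,-0.01,0.045,0,10],[0,0,-0.06,-0.02,0.095,0,10],[0,0,-0.098,-0.03,0.145,0,10],[0,0,-0.098,-0.04,0.195,0,10],[0,0,-0.098,-0.05,0.24,0,10]]}}

```text
time: 9.15
tool_pos: [0.4706, 0.1462, 0.306]
ee_rot: [-3.141, 0.0, 1.393]
wrist_force: [-0.1, -0.3, -2.0]
width: 0.0445
finger_force: 30.0
```

>>> {"api": "apply_moves", "payload": {"commands": [[0,0,0,0,0.04,0,10],[0,0,0,0,0.08,0,10],[0,0,0,0,0.11,0,10],[0,0,0,0,0.13,0,10],[0,0,0,0,0.13,0,10]]}}

```text
time: 9.65
tool_pos: [0.4709, 0.2766, 0.3051]
ee_rot: [-3.139, 0.001, 1.397]
wrist_force: [-0.7, -0.6, -1.6]
width: 0.0448
finger_force: 30.0
```

```bash
python3 look.py w5.png earth_terminal feed_terminals mounting_plate
```

```text
9.65 [0.4709 0.2766 0.3051] [-3.139e+00  1.000e-03  1.397e+00] [0.43 0.08 1.18 0.   1.88 0.6 ]
cam [0.48508958 0.35962107 0.48437046] 343.9003521731434
[[0.98, -0.17, -0.0], [-0.17, -0.94, 0.28], [-0.05, -0.28, -0.96]]
earth_terminal 0.58 [255.8  24.8] [0.4978 0.4322 0.0075]
feed_terminals 0.98 [257.9 170.3] [0.4681 0.2448 0.0075]
mounting_plate 0.64 [254.6 101.2] [0.48   0.3394 0.    ]
```

View pics/w5.png

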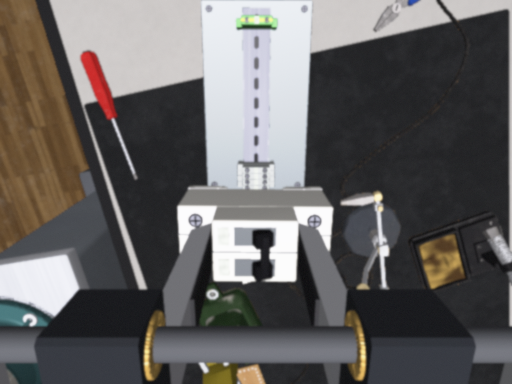

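The breaker hangs centred at (256,240), with the rail at u≈256 running straight up the image. The feed block at (257,175) and the earth terminal at (256,22) come out 190 mm apart, as they should be. Alignment is good, so I lower it.

>>> {"api": "apply_moves", "payload": {"commands": [[0,0,-0.003,0.003,0.009,-0.03,10],[0,0,-0.003,0.003,0.009,-0.08,10],[0,0,-0.003,0.003,0.009,-0.13,10],[0,0,-0.003,0.003,0.009,-0.18,10],[0,0,-0.003,0.003,0.009,-0.21,10]]}}

```text
time: 10.35
tool_pos: [0.4725, 0.2809, 0.0921]
ee_rot: [-3.137, 0.004, 1.388]
wrist_force: [-0.1, 0.0, -1.6]
width: 0.0448
finger_force: 30.0
```

>>> {"api": "apply_moves", "payload": {"commands": [[0,0,0,0,0,-0.01,10],[0,0,0,0,0,-0.02,10],[0,0,0,0,0,-0.028,10],[0,0,0,0,0,-0.028,10],[0,0,0,0,0,-0.028,10]]}}

```text
time: 10.85
tool_pos: [0.4757, 0.2838, 0.0703]
ee_rot: [3.139, -0.002, 1.39]
wrist_force: [0.5, 0.2, -2.3]
width: 0.0449
finger_force: 30.0
```

```bash
cat > st.py <<'E'
from h import *
o=get_obs()
for k in('time','tool_pos','ee_rot','width','finger_force','wrist_force','wrist_torque'):print(k,np.round(o[k],4))
E
python3 st.py
```

```text
time 10.85
tool_pos [0.4757 0.2838 0.0703]
ee_rot [ 3.1391e+00 -1.6000e-03  1.3897e+00]
width 0.0449
finger_force 29.9686
wrist_force [ 0.4561  0.1891 -2.276 ]
wrist_torque [-0.0616  0.0962 -0.0111]
```

>>> {"api": "apply_moves", "payload": {"commands": [[0,0,0,-0.001,0,-0.005,10],[0,0,0,-0.001,0,-0.01,10],[0,0,0,-0.001,0,-0.013,10],[0,0,0,-0.001,0,-0.016,10],[0,0,0,-0.001,0,-0.016,10]]}}

```text
time: 11.35
tool_pos: [0.4737, 0.2836, 0.0563]
ee_rot: [3.141, -0.001, 1.39]
wrist_force: [-6.1, -1.9, 13.9]
width: 0.0444
finger_force: 30.0
```

```bash
python3 st.py
```

```text
time 11.35
tool_pos [0.4737 0.2836 0.0563]
ee_rot [ 3.1409e+00 -5.0000e-04  1.3901e+00]
width 0.0444
finger_force 29.9825
wrist_force [-6.1313 -1.9201 13.8663]
wrist_torque [-0.6181  1.4274  0.076 ]
```

>>> {"api": "apply_moves", "payload": {"commands": [[0,0,0,-0.001,0,-0.001,10],[0,0,0,-0.002,0,-0.002,10],[0,0,0,-0.002,0,-0.003,10],[0,0,0,-0.002,0,-0.003,10],[0,0,0,-0.002,0,-0.003,10]]}}

```text
time: 11.85
tool_pos: [0.4736, 0.2837, 0.0563]
ee_rot: [3.136, -0.002, 1.39]
wrist_force: [-5.5, -4.9, 21.8]
width: 0.0448
finger_force: 30.0
```

```bash
python3 st.py
```

```text
time 11.85
tool_pos [0.4736 0.2837 0.0563]
ee_rot [ 3.1362e+00 -2.3000e-03  1.3899e+00]
width 0.0448
finger_force 29.9933
wrist_force [-5.5131 -4.8732 21.8423]
wrist_torque [-0.9871  1.6805  0.0911]
```

>>> {"api": "apply_moves", "payload": {"commands": [[0,0,0,0,0,0.002,10],[0,0,0,0,0,0.002,75],[0,0,0,0,0,0.002,75],[0,0,0,0,0,0.002,75],[0,0,0,0,0,0.002,75]]}}

```text
time: 12.35
tool_pos: [0.4713, 0.2833, 0.0509]
ee_rot: [-3.141, 0.001, 1.39]
wrist_force: [-0.2, 0.8, -0.9]
width: 0.0696
finger_force: 0.0
```

>>> {"api": "apply_moves", "payload": {"commands": [[0,0,0,0,0,0.02,75],[0,0,0,0,0,0.06,75],[0,0,0,0,0,0.1,75],[0,0,0,0,0,0.14,75],[0,0,0,0,-0.03,0.17,75]]}}

```text
time: 12.85
tool_pos: [0.4719, 0.2555, 0.2239]
ee_rot: [3.14, -0.003, 1.394]
wrist_force: [1.3, 0.5, 0.1]
width: 0.0707
finger_force: 0.0
```

```bash
python3 st.py; python3 - <<'E'
from fit import *
s=snap('wrist','w6.png')
for z0 in (.0075,.0095,.0135):
  for m in masks_of('wrist','breaker')[:1]: print(m['score'],np.round(m['extent']),z0,fit(s,'breaker',m['mask'],(.4735,.2837,[-.175]),z0))
for n in('feed_terminals','earth_terminal','mounting_plate'):
  for d in place_of('wrist',n)[:1]:print(n,d['score'],d['pixel'],np.round(ray(s,d['pixel'],.0075),4))
E
```

```text
time 12.85
tool_pos [0.4719 0.2555 0.2239]
ee_rot [ 3.1400e+00 -2.5000e-03  1.3938e+00]
width 0.0707
finger_force 0.0
wrist_force [1.3302 0.4842 0.0578]
wrist_torque [-0.0852  0.0284  0.0406]
0.55 [215. 252. 290. 307.] 0.0075 (array([ 0.4735,  0.2837, -0.175 ]), np.float64(0.0))
0.55 [215. 252. 290. 307.] 0.0095 (array([ 0.4735,  0.2837, -0.175 ]), np.float64(0.0))
0.55 [215. 252. 290. 307.] 0.0135 (array([ 0.4735,  0.2837, -0.175 ]), np.float64(0.0))
feed_terminals 0.73 [251.9, 172.2] [0.4656 0.2427 0.0075]
mounting_plate 0.75 [250.3, 88.6] [0.4808 0.3367 0.0075]
```

View pics/w6.png

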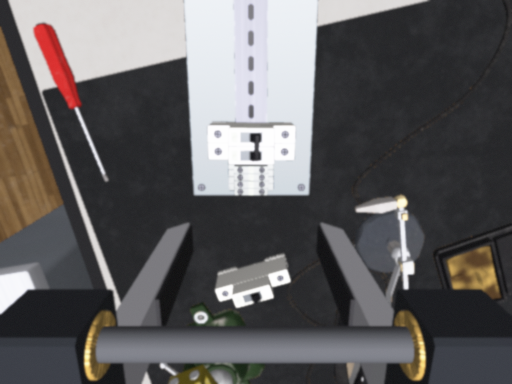

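```bash
python3 - <<'E'
from fit import *
s=snap('wrist')
for n in('breaker','spare_breaker'):
  for m in masks_of('wrist',n):
    if m['extent'][1]<150:
      for z0 in(.0075,.0135):print(n,m['score'],np.round(m['extent']),z0,fit(s,'breaker',m['mask'],(.4735,.2837,[-.175]),z0))
m=masks_of('wrist','mounting_plate')[0]
M=m['mask'];A=[]
for r in range(5,110,3):
    c=np.where(M[r])[0];A.append((ray(s,(c[0],r),.006)[:2]+ray(s,(c[-1]+1,r),.006)[:2])/2)
print('mid',cv2.fitLine(np.float32(A),cv2.DIST_HUBER,0,1e-5,1e-5).ravel())
# near edge of plate
print([ray(s,p,.006) for p in((194,195),(310,195))], )
s=snap('side');s2=snap('scene')
for c,q in(('side',s),('scene',s2)):
  for m in masks_of(c,'breaker')[:1]:
    print(c,m['extent'],[ (z0,fit(q,'breaker',m['mask'],(.4735,.2837,[-.175]),z0)) for z0 in(.0075,.0135)])
E
```

```text
breaker 0.61 [210. 119. 296. 165.] 0.0075 (array([ 0.4726,  0.2838, -0.1794]), np.float64(0.943))
breaker 0.61 [210. 119. 296. 165.] 0.0135 (array([ 0.4726,  0.2843, -0.1815]), np.float64(0.911))
mid [0.17936419 0.98378277 0.48714796 0.36745036]
[array([0.38969507, 0.2255339 , 0.006     ]), array([0.52642397, 0.20080481, 0.006     ])]
side [189.8, 166.3, 210.9, 187.3] [(0.0075, (array([0.4669, 0.2853, 0.6282]), np.float64(0.585))), (0.0135, (array([0.4568, 0.267 , 0.6806]), np.float64(0.576)))]
scene [159.9, 170.6, 186.9, 196.0] [(0.0075, (array([0.4752, 0.2863, 0.0844]), np.float64(0.638))), (0.0135, (array([0.4668, 0.2799, 0.2395]), np.float64(0.636)))]
```

The breaker is seated: the 7.5 mm height fits best, it sits 0.7 mm off the midline, and the gap to the feed block is about 8 mm. The picture shows it at (252,143) above the feed block at (251,178). Next is the power supply.

>>> {"api": "apply_moves", "payload": {"commands": [[0,0,-0.05,0.01,-0.02,0.04,100],[0,0,-0.1,0.03,-0.06,0.076,100],[0,0,-0.15,0.05,-0.1,0.076,100],[0,0,-0.2,0.07,-0.14,0.076,100],[0,0,-0.23,0.09,-0.18,0.076,100]]}}

```text
time: 14.1
tool_pos: [0.5625, 0.0719, 0.2985]
ee_rot: [3.14, -0.001, 1.159]
wrist_force: [1.2, 0.4, 0.2]
width: 0.0938
finger_force: 0.0
```

>>> {"api": "apply_moves", "payload": {"commands": [[0,0,0,0.01,-0.045,0,100],[0,0,0,0.02,-0.09,0,100],[0,0,0,0.03,-0.135,0,100],[0,0,0,0.04,-0.175,0,100],[0,0,0,0.04,-0.175,0,100]]}}

```text
time: 14.6
tool_pos: [0.6021, -0.1067, 0.2961]
ee_rot: [-3.141, 0.002, 1.153]
wrist_force: [0.0, 0.9, 0.1]
width: 0.0938
finger_force: 0.0
```

```bash
python3 st.py; python3 - <<'E'
from fit import *
s=snap('wrist','w7.png')
for m in masks_of('wrist','power_supply')[:1]: print(m['score'],np.round(m['extent']),fit(s,'power_supply',m['mask'],(.629,-.05,[-.4])))
E
```

```text
time 14.6
tool_pos [ 0.6021 -0.1067  0.2961]
ee_rot [-3.1406e+00  2.0000e-03  1.1528e+00]
width 0.0938
finger_force 0.0
wrist_force [0.0087 0.9236 0.1498]
wrist_torque [-0.0657  0.0578 -0.0078]
0.8 [217.  77. 294. 124.] (array([ 0.6258, -0.0463, -0.4238]), np.float64(0.955))
```

View pics/w7.png

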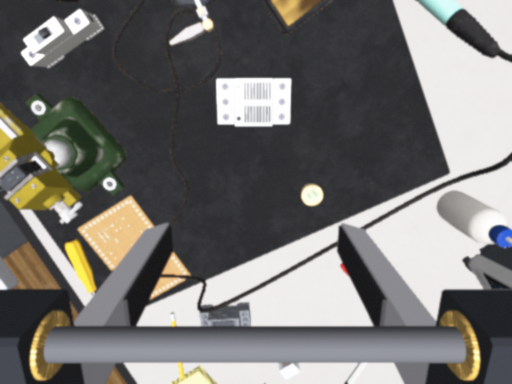

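The supply is at (254,102), square to the tool. The iron handle at (450,20) is well clear. I descend and grip.

>>> {"api": "apply_moves", "payload": {"commands": [[0,0,-0.004,0.02,0.04,-0.02,100],[0,0,-0.004,0.0245,0.06,-0.06,100],[0,0,-0.004,0.0245,0.06,-0.11,100],[0,0,-0.004,0.0245,0.06,-0.16,100],[0,0,-0.004,0.0245,0.06,-0.2,100]]}}

```text
time: 15.2
tool_pos: [0.6248, -0.0387, 0.095]
ee_rot: [-3.14, 0.0, 1.159]
wrist_force: [0.6, 0.2, 0.2]
width: 0.0939
finger_force: 0.0
```

>>> {"api": "apply_moves", "payload": {"commands": [[0,0,0,0,0,0,100],[0,0,0,0,0,0,100],[0,0,0,0,0,0,100],[0,0,0,0,0,0,100],[0,0,0,0,0,0,100]]}}

```text
time: 15.7
tool_pos: [0.6277, -0.0417, 0.1006]
ee_rot: [3.137, -0.001, 1.156]
wrist_force: [-0.0, -0.1, 0.1]
width: 0.0937
finger_force: 0.0
```

```bash
python3 st.py; python3 - <<'E'
from fit import *
s=snap('wrist')
for m in masks_of('wrist','power_supply')[:1]: print(m['score'],np.round(m['extent']),fit(s,'power_supply',m['mask'],(.626,-.047,[-.42])))
E
```

```text
time 15.7
tool_pos [ 0.6277 -0.0417  0.1006]
ee_rot [ 3.1368e+00 -1.3000e-03  1.1558e+00]
width 0.0937
finger_force 0.0
wrist_force [-0.0445 -0.0956  0.1485]
wrist_torque [-0.0563  0.0358  0.0075]
0.96 [194. 161. 320. 263.] (array([ 0.6255, -0.0471, -0.4168]), np.float64(0.973))
```

>>> {"api": "apply_moves", "payload": {"commands": [[0,0,0,-0.002,-0.005,-0.03,100],[0,0,0,-0.002,-0.005,-0.053,100],[0,0,0,-0.002,-0.005,-0.053,100],[0,0,0,-0.002,-0.005,-0.053,10],[0,0,0,-0.002,-0.005,-0.053,10]]}}

```text
time: 16.3
tool_pos: [0.6251, -0.0467, 0.0464]
ee_rot: [3.139, -0.001, 1.156]
wrist_force: [0.4, -0.4, 0.7]
width: 0.0816
finger_force: 0.0
```

>>> {"api": "apply_moves", "payload": {"commands": [[0,0,0,0,0,0,10],[0,0,0,0,0,0,10],[0,0,0,0,0,0,10],[0,0,0,0,0,0,10],[0,0,0,0,0,0,10]]}}

```text
time: 16.8
tool_pos: [0.6242, -0.0466, 0.0448]
ee_rot: [3.141, 0.0, 1.156]
wrist_force: [0.4, -0.4, 0.5]
width: 0.0449
finger_force: 30.0
```

```bash
python3 st.py;python3 st.py|head -2
```

```text
time 16.8
tool_pos [ 0.6242 -0.0466  0.0448]
ee_rot [3.1414 0.     1.1558]
width 0.0449
finger_force 29.9998
wrist_force [ 0.3804 -0.3717  0.5199]
wrist_torque [-0.0259  0.1442  0.0082]
time 16.8
tool_pos [ 0.6242 -0.0466  0.0448]
```

>>> {"api": "apply_moves", "payload": {"commands": [[0,0,0,0,0,0.04,10],[0,0,0,0,0,0.09,10],[0,0,0,0,0,0.14,10],[0,0,0,0,0,0.19,10],[0,0,0,0,0,0.24,10]]}}

```text
time: 17.3
tool_pos: [0.6235, -0.0464, 0.2856]
ee_rot: [-3.14, 0.0, 1.156]
wrist_force: [1.2, -0.4, -2.5]
width: 0.0451
finger_force: 30.0
```

>>> {"api": "apply_moves", "payload": {"commands": [[0,0,0.05,-0.02,0.03,0.015,10],[0,0,0.1,-0.04,0.07,0.015,10],[0,0,0.15,-0.06,0.11,0.015,10],[0,0,0.2,-0.08,0.15,0.015,10],[0,0,0.235,-0.1,0.19,0.015,10]]}}

```text
time: 17.8
tool_pos: [0.5229, 0.1447, 0.2987]
ee_rot: [-3.14, 0.0, 1.392]
wrist_force: [-0.1, -0.1, -3.2]
width: 0.0446
finger_force: 30.0
```

>>> {"api": "apply_moves", "payload": {"commands": [[0,0,0,-0.01,0.045,0,10],[0,0,0,-0.02,0.09,0,10],[0,0,0,-0.03,0.135,0,10],[0,0,0,-0.04,0.175,0,10],[0,0,0,-0.043,0.191,0,10]]}}

```text
time: 18.3
tool_pos: [0.4792, 0.3377, 0.2982]
ee_rot: [-3.139, 0.0, 1.395]
wrist_force: [0.1, -0.7, -2.8]
width: 0.0448
finger_force: 30.0
```

>>> {"api": "apply_moves", "payload": {"commands": [[0,0,0,0,0,0,10],[0,0,0,0,0,0,10],[0,0,0,0,0,0,10],[0,0,0,0,0,0,10],[0,0,0,0,0,0,10]]}}

```text
time: 18.8
tool_pos: [0.4817, 0.3332, 0.2999]
ee_rot: [3.141, 0.0, 1.389]
wrist_force: [-0.7, -0.3, -2.1]
width: 0.0447
finger_force: 30.0
```

```bash
python3 st.py; cat > rail.py <<'E'
from h import *
# plate mid line and held object's nose in tool frame
s=snap('wrist','rail.png');o=get_obs();K,R,t=cam(s)
M=masks_of('wrist','mounting_plate')[0]['mask'];A=[]
for r in range(2,130,3):
    c=np.where(M[r])[0]
    if len(c) and c[-1]-c[0]>60:A.append((ray(s,(c[0],r),.006)[:2]+ray(s,(c[-1]+1,r),.006)[:2])/2)
v=cv2.fitLine(np.float32(A),cv2.DIST_HUBER,0,1e-5,1e-5).ravel();d=v[:2]*np.sign(v[1])
p=o['tool_pos'][:2]-v[2:];print('rows',len(A),'dir',d,'yaw',-np.arctan2(d[0],d[1]),'TCP right of mid (mm)',1000*(p[0]*d[1]-p[1]*d[0]))
C=(-R.T@t)[:2]-v[2:];print('camera right of mid (mm)',1000*(C[0]*d[1]-C[1]*d[0]))
E
python3 rail.py
```

```text
time 18.8
tool_pos [0.4817 0.3332 0.2999]
ee_rot [3.1411 0.     1.3888]
width 0.0447
finger_force 29.999
wrist_force [-0.6517 -0.3264 -2.0861]
wrist_torque [-0.0728  0.0817 -0.0108]
rows 27 dir [0.17873004 0.98389816] yaw -0.17969556 TCP right of mid (mm) 0.18736769521696983
camera right of mid (mm) -0.4156122666073333
```

>>> {"api": "apply_moves", "payload": {"commands": [[0,0,0,0,0.002,-0.04,10],[0,0,0,0,0.002,-0.09,10],[0,0,0,0,0.002,-0.14,10],[0,0,0,0,0.002,-0.19,10],[0,0,0,0,0.002,-0.22,10]]}}

```text
time: 19.4
tool_pos: [0.4788, 0.3347, 0.0748]
ee_rot: [-3.137, 0.004, 1.39]
wrist_force: [-0.1, 0.6, -2.7]
width: 0.0449
finger_force: 30.0
```

>>> {"api": "apply_moves", "payload": {"commands": [[0,0,0,0,0,0,10],[0,0,0,0,0,0,10],[0,0,0,0,0,-0.006,10],[0,0,0,0,0,-0.012,10],[0,0,0,0,0,-0.012,10]]}}

```text
time: 19.9
tool_pos: [0.4815, 0.3366, 0.0683]
ee_rot: [3.141, -0.001, 1.391]
wrist_force: [0.3, -0.4, -2.5]
width: 0.0448
finger_force: 30.0
```

>>> {"api": "apply_moves", "payload": {"commands": [[0,0,0,0,0,-0.004,10],[0,0,0,0,0,-0.008,10],[0,0,0,0,0,-0.012,10],[0,0,0,0,0,-0.014,10],[0,0,0,0,0,-0.014,10]]}}

```text
time: 20.4
tool_pos: [0.4813, 0.3363, 0.0532]
ee_rot: [3.141, 0.0, 1.391]
wrist_force: [0.4, -0.3, -3.2]
width: 0.0447
finger_force: 30.0
```

```bash
python3 st.py
```

```text
time 20.4
tool_pos [0.4813 0.3363 0.0532]
ee_rot [3.1414e+00 4.0000e-04 1.3908e+00]
width 0.0447
finger_force 29.9988
wrist_force [ 0.4    -0.3287 -3.165 ]
wrist_torque [-0.1193 -0.1231  0.0395]
```

>>> {"api": "apply_moves", "payload": {"commands": [[0,0,0,0,0,-0.001,10],[0,0,0,0,0,-0.002,10],[0,0,0,0,0,-0.003,10],[0,0,0,0,0,-0.004,10],[0,0,0,0,0,-0.004,10]]}}

```text
time: 20.9
tool_pos: [0.4814, 0.3365, 0.0523]
ee_rot: [3.14, -0.001, 1.391]
wrist_force: [-2.0, -2.6, 7.2]
width: 0.0448
finger_force: 30.0
```

```bash
python3 st.py
```

```text
time 20.9
tool_pos [0.4814 0.3365 0.0523]
ee_rot [ 3.1405e+00 -8.0000e-04  1.3908e+00]
width 0.0448
finger_force 30.0017
wrist_force [-2.0424 -2.6224  7.2105]
wrist_torque [-0.5674  0.7973 -0.0021]
```

>>> {"api": "apply_moves", "payload": {"commands": [[0,0,0,0,0,0.003,10],[0,0,0,0,0,0.003,75],[0,0,0,0,0,0.003,75],[0,0,0,0,0,0.003,75],[0,0,0,0,0,0.003,75]]}}

```text
time: 21.4
tool_pos: [0.4811, 0.3365, 0.0525]
ee_rot: [-3.142, 0.0, 1.391]
wrist_force: [-1.0, 0.2, -0.1]
width: 0.0697
finger_force: 0.0
```

>>> {"api": "apply_moves", "payload": {"commands": [[0,0,0,0,0,0.02,75],[0,0,0,0,0,0.06,75],[0,0,0,0,0,0.1,75],[0,0,0,-0.01,-0.04,0.14,75],[0,0,0,-0.014,-0.08,0.17,75]]}}

```text
time: 21.9
tool_pos: [0.4677, 0.2625, 0.22]
ee_rot: [3.14, -0.001, 1.394]
wrist_force: [0.2, 0.3, -0.0]
width: 0.0706
finger_force: 0.0
```

>>> {"api": "apply_moves", "payload": {"commands": [[0,0,0,0,0,0,75],[0,0,0,0,0,0,75],[0,0,0,0,0,0,75],[0,0,0,0,0,0,75],[0,0,0,0,0,0,75]]}}

```text
time: 22.4
tool_pos: [0.4672, 0.2629, 0.2161]
ee_rot: [-3.139, 0.002, 1.392]
wrist_force: [0.0, -0.0, 0.5]
width: 0.0702
finger_force: 0.0
```

```bash
python3 st.py; cat > chk.py <<'E'
from fit import *
s=snap('wrist','chk.png')
for n,q in(('breaker',(.4726,.2838,[-.18])),('power_supply',(.482,.335,[-.18])),('relay_socket',(.491,.3835,[-.18]))):
  for m in masks_of('wrist',n)[:3]:
    if m['extent'][1]<215:
      print(n,m['score'],np.round(m['extent']),*[fit(s,n,m['mask'],q,z) for z in(.0055,.0075,.0105,.0135)])
E
python3 chk.py; python3 rail.py
```

```text
time 22.4
tool_pos [0.4672 0.2629 0.2161]
ee_rot [-3.1387e+00  1.8000e-03  1.3919e+00]
width 0.0702
finger_force 0.0
wrist_force [ 0.0235 -0.0351  0.5478]
wrist_torque [-0.0556  0.0722 -0.0201]
breaker 0.75 [213. 126. 302. 176.] (array([ 0.4727,  0.2835, -0.1776]), np.float64(0.973)) (array([ 0.4727,  0.2838, -0.1807]), np.float64(0.96)) (array([ 0.4729,  0.2838, -0.1988]), np.float64(0.942)) (array([ 0.4734,  0.2842, -0.1775]), np.float64(0.926))
breaker 0.32 [188.   0. 326. 197.] (array([0.5004, 0.3943, 2.9305]), np.float64(0.327)) (array([0.5054, 0.3936, 2.881 ]), np.float64(0.329)) (array([ 0.5075,  0.3105, -0.3518]), np.float64(0.053)) (array([0.505 , 0.3922, 2.9381]), np.float64(0.341))
power_supply 0.67 [208.  60. 305. 125.] (array([ 0.4808,  0.3374, -0.1839]), np.float64(0.978)) (array([ 0.4806,  0.3371, -0.1778]), np.float64(0.972)) (array([ 0.4808,  0.337 , -0.1794]), np.float64(0.954)) (array([ 0.481 ,  0.3369, -0.1796]), np.float64(0.938))
rows 43 dir [0.17567474 0.98444825] yaw -0.17659114 TCP right of mid (mm) -0.8683932245664664
camera right of mid (mm) -1.4027821503096827
```

View pics/chk.png

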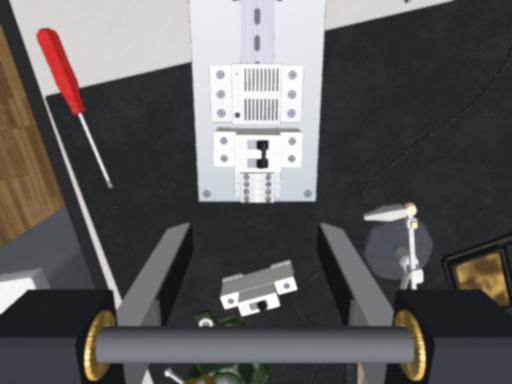

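Supply and breaker both sit square and fully down, with a gap of about 9 mm; the picture shows the supply at (256,95) and the breaker at (257,150). Now the socket.

>>> {"api": "apply_moves", "payload": {"commands": [[0,0,-0.03,0,-0.03,0.04,100],[0,0,-0.06,0,-0.07,0.08,100],[0,0,-0.09,0,-0.12,0.085,100],[0,0,-0.12,0,-0.17,0.085,100],[0,0,-0.158,0,-0.22,0.085,100]]}}

```text
time: 23.2
tool_pos: [0.4679, 0.0462, 0.3042]
ee_rot: [3.139, -0.001, 1.232]
wrist_force: [0.3, -0.3, -0.4]
width: 0.0941
finger_force: 0.0
```

>>> {"api": "apply_moves", "payload": {"commands": [[0,0,0,0,-0.05,0,100],[0,0,0,0,-0.1,0,100],[0,0,0,0,-0.15,0,100],[0,0,0,0,-0.2,0,100],[0,0,0,-0.005,-0.25,0,100]]}}

```text
time: 23.7
tool_pos: [0.4627, -0.2041, 0.3031]
ee_rot: [3.141, -0.0, 1.233]
wrist_force: [0.9, 0.1, 0.6]
width: 0.0945
finger_force: 0.0
```

>>> {"api": "apply_moves", "payload": {"commands": [[0,0,0,-0.005,-0.05,0,100],[0,0,0,-0.01,-0.1,0,100],[0,0,0,-0.013,-0.13,-0.04,100],[0,0,0,-0.013,-0.13,-0.09,100],[0,0,0,-0.013,-0.13,-0.13,100]]}}

```text
time: 24.2
tool_pos: [0.449, -0.3331, 0.1703]
ee_rot: [-3.14, -0.001, 1.23]
wrist_force: [0.5, 0.9, -0.1]
width: 0.0941
finger_force: 0.0
```

>>> {"api": "apply_moves", "payload": {"commands": [[0,0,0,0,0,-0.04,100],[0,0,0,0,0,-0.07,100],[0,0,0,0,0,-0.08,100],[0,0,0,0,0,-0.08,100],[0,0,0,0,0,-0.08,100]]}}

```text
time: 24.7
tool_pos: [0.4509, -0.3328, 0.095]
ee_rot: [3.139, 0.001, 1.233]
wrist_force: [0.1, 0.0, 0.4]
width: 0.0941
finger_force: 0.0
```

```bash
python3 st.py; python3 - <<'E'
from fit import *
s=snap('wrist','w9.png')
for m in masks_of('wrist','relay_socket')[:1]: print(m['score'],np.round(m['extent']),fit(s,'relay_socket',m['mask'],(.4494,-.334,[-.337])))
E
```

```text
time 24.7
tool_pos [ 0.4509 -0.3328  0.095 ]
ee_rot [3.1386e+00 1.2000e-03 1.2329e+00]
width 0.0941
finger_force 0.0
wrist_force [0.1115 0.0012 0.4374]
wrist_torque [-0.0528  0.0346 -0.0214]
0.78 [203. 171. 303. 228.] (array([ 0.4489, -0.3333, -0.338 ]), np.float64(0.941))
```

View pics/w9.png

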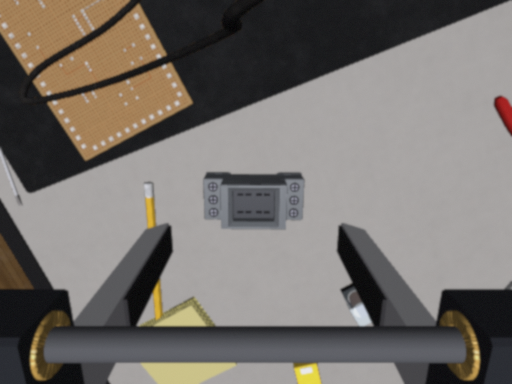

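The socket is at (254,200), centred and square. I descend and grip.

>>> {"api": "apply_moves", "payload": {"commands": [[0,0,0,-0.001,0,-0.04,100],[0,0,0,-0.001,0,-0.067,100],[0,0,0,-0.001,0,-0.067,100],[0,0,0,-0.001,0,-0.067,10],[0,0,0,-0.001,0,-0.067,10]]}}

```text
time: 25.3
tool_pos: [0.4505, -0.3334, 0.0289]
ee_rot: [3.137, 0.002, 1.233]
wrist_force: [0.8, 0.3, 0.6]
width: 0.0814
finger_force: 0.0
```

>>> {"api": "apply_moves", "payload": {"commands": [[0,0,0,0,0,0,10],[0,0,0,0,0,0,10],[0,0,0,0,0,0,10],[0,0,0,0,0,0,10],[0,0,0,0,0,0,10]]}}

```text
time: 25.8
tool_pos: [0.4491, -0.3321, 0.0264]
ee_rot: [3.141, 0.0, 1.233]
wrist_force: [0.3, 0.2, 1.2]
width: 0.0477
finger_force: 30.0
```

```bash
python3 st.py
```

```text
time 25.8
tool_pos [ 0.4491 -0.3321  0.0264]
ee_rot [3.1409e+00 2.0000e-04 1.2328e+00]
width 0.0477
finger_force 30.0003
wrist_force [0.2518 0.2296 1.2055]
wrist_torque [-0.035   0.0654 -0.0441]
```

>>> {"api": "apply_moves", "payload": {"commands": [[0,0,0,0,0,0.04,10],[0,0,0,0,0,0.09,10],[0,0,0,0,0,0.14,10],[0,0,0,0,0,0.19,10],[0,0,0,0,0,0.24,10]]}}

```text
time: 26.3
tool_pos: [0.4485, -0.3317, 0.2678]
ee_rot: [-3.141, -0.0, 1.233]
wrist_force: [0.9, -0.3, -0.7]
width: 0.0478
finger_force: 30.0
```

>>> {"api": "apply_moves", "payload": {"commands": [[0,0,0.03,0,0.02,0.03,10],[0,0,0.06,0,0.07,0.035,10],[0,0,0.09,0.005,0.12,0.035,10],[0,0,0.12,0.01,0.17,0.035,10],[0,0,0.158,0.015,0.22,0.035,10]]}}

```text
time: 26.8
tool_pos: [0.4635, -0.1113, 0.3009]
ee_rot: [3.141, -0.0, 1.391]
wrist_force: [0.6, 0.1, -0.9]
width: 0.0476
finger_force: 30.0
```

>>> {"api": "apply_moves", "payload": {"commands": [[0,0,0,0.004,0.05,0,10],[0,0,0,0.008,0.1,0,10],[0,0,0,0.012,0.15,0,10],[0,0,0,0.016,0.2,0,10],[0,0,0,0.02,0.25,0,10]]}}

```text
time: 27.3
tool_pos: [0.4833, 0.1382, 0.3009]
ee_rot: [3.141, 0.0, 1.391]
wrist_force: [-0.3, 0.7, -0.5]
width: 0.0476
finger_force: 30.0
```

>>> {"api": "apply_moves", "payload": {"commands": [[0,0,0,0.002,0.05,0,10],[0,0,0,0.004,0.1,0,10],[0,0,0,0.006,0.15,0,10],[0,0,0,0.006,0.2,0,10],[0,0,0,0.006,0.24,0,10]]}}

```text
time: 27.8
tool_pos: [0.489, 0.3789, 0.3002]
ee_rot: [-3.141, 0.001, 1.392]
wrist_force: [0.9, 0.2, -0.3]
width: 0.0473
finger_force: 30.0
```

>>> {"api": "apply_moves", "payload": {"commands": [[0,0,0,0,0.008,0,10],[0,0,0,0,0.008,0,10],[0,0,0,0,0.008,0,10],[0,0,0,0,0.008,0,10],[0,0,0,0,0.008,0,10]]}}

```text
time: 28.3
tool_pos: [0.4901, 0.3827, 0.3018]
ee_rot: [3.141, -0.0, 1.389]
wrist_force: [0.0, -0.2, -0.6]
width: 0.0475
finger_force: 30.0
```

```bash
python3 st.py; python3 rail.py
```

```text
time 28.3
tool_pos [0.4901 0.3827 0.3018]
ee_rot [ 3.1407e+00 -4.0000e-04  1.3887e+00]
width 0.0475
finger_force 29.9999
wrist_force [ 0.0116 -0.2364 -0.5688]
wrist_torque [-0.0358  0.0774 -0.0098]
rows 13 dir [0.18076898 0.9835256 ] yaw -0.18176827 TCP right of mid (mm) 0.26381358937256627
camera right of mid (mm) -0.6197516366546595
```

View pics/rail.png

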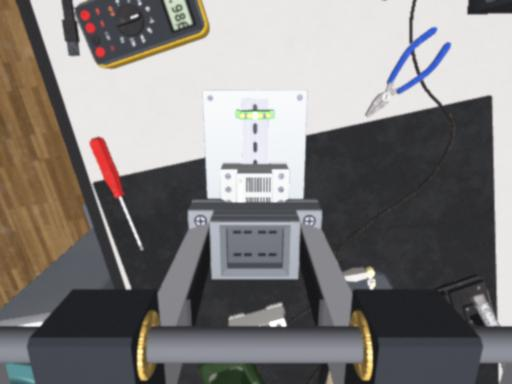

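The rail is centred at u≈255, aligned with the held socket. I lower it.

>>> {"api": "apply_moves", "payload": {"commands": [[0,0,0,0.001,0.003,-0.04,10],[0,0,0,0.001,0.003,-0.09,10],[0,0,0,0.001,0.003,-0.14,10],[0,0,0,0.001,0.003,-0.19,10],[0,0,0,0.001,0.003,-0.23,10]]}}

```text
time: 28.9
tool_pos: [0.4897, 0.3858, 0.068]
ee_rot: [-3.14, 0.002, 1.39]
wrist_force: [0.5, -0.1, -1.0]
width: 0.0479
finger_force: 30.0
```

>>> {"api": "apply_moves", "payload": {"commands": [[0,0,0,0,0,0,10],[0,0,0,0,0,0,10],[0,0,0,0,0,-0.008,10],[0,0,0,0,0,-0.016,10],[0,0,0,0,0,-0.022,10]]}}

```text
time: 29.4
tool_pos: [0.4917, 0.3877, 0.0505]
ee_rot: [3.139, -0.002, 1.391]
wrist_force: [-0.0, -0.1, -1.0]
width: 0.0477
finger_force: 30.0
```

>>> {"api": "apply_moves", "payload": {"commands": [[0,0,0,0,0,-0.004,10],[0,0,0,0,0,-0.008,10],[0,0,0,0,0,-0.012,10],[0,0,0,0,0,-0.014,10],[0,0,0,0,0,-0.014,10]]}}

```text
time: 29.9
tool_pos: [0.4908, 0.3873, 0.0361]
ee_rot: [3.141, -0.0, 1.391]
wrist_force: [-1.9, -0.9, 4.1]
width: 0.0479
finger_force: 30.0
```

```bash
python3 st.py
```

```text
time 29.9
tool_pos [0.4908 0.3873 0.0361]
ee_rot [ 3.1411e+00 -3.0000e-04  1.3908e+00]
width 0.0479
finger_force 30.0009
wrist_force [-1.8675 -0.9398  4.0865]
wrist_torque [-0.3154  0.3946  0.0075]
```

Touching, about 2 mm above the expected seat. I press a little more.

>>> {"api": "apply_moves", "payload": {"commands": [[0,0,0,-0.0005,0,-0.001,10],[0,0,0,-0.0005,0,-0.002,10],[0,0,0,-0.0005,0,-0.003,10],[0,0,0,-0.0005,0,-0.004,10],[0,0,0,-0.0005,0,-0.004,10]]}}

```text
time: 30.4
tool_pos: [0.4908, 0.3874, 0.036]
ee_rot: [3.139, -0.001, 1.391]
wrist_force: [-6.4, -3.5, 16.9]
width: 0.0475
finger_force: 30.0
```

>>> {"api": "apply_moves", "payload": {"commands": [[0,0,0,0,0,0.004,10],[0,0,0,0,0,0.004,75],[0,0,0,0,0,0.004,75],[0,0,0,0,0,0.004,75],[0,0,0,0,0,0.004,75]]}}

```text
time: 30.9
tool_pos: [0.4899, 0.387, 0.0342]
ee_rot: [-3.141, 0.001, 1.391]
wrist_force: [-0.5, 0.1, 0.0]
width: 0.0706
finger_force: 0.0
```

>>> {"api": "apply_moves", "payload": {"commands": [[0,0,0,0,0,0.02,75],[0,0,0,0,0,0.06,75],[0,0,0,0,0,0.1,75],[0,0,0,-0.01,-0.04,0.14,75],[0,0,0,-0.014,-0.08,0.185,75]]}}

```text
time: 31.4
tool_pos: [0.4768, 0.3187, 0.2075]
ee_rot: [-3.141, 0.001, 1.393]
wrist_force: [0.6, 0.1, 0.6]
width: 0.0706
finger_force: 0.0
```

>>> {"api": "apply_moves", "payload": {"commands": [[0,0,0,0,0,0,75],[0,0,0,0,0,0,75],[0,0,0,0,0,0,75],[0,0,0,0,0,0,75],[0,0,0,0,0,0,75]]}}

```text
time: 31.9
tool_pos: [0.4769, 0.3193, 0.2048]
ee_rot: [-3.139, 0.002, 1.392]
wrist_force: [0.1, 0.1, -0.6]
width: 0.0706
finger_force: 0.0
```

```bash
python3 st.py; python3 chk.py; python3 rail.py
```

```text
time 31.9
tool_pos [0.4769 0.3193 0.2048]
ee_rot [-3.1388e+00  2.2000e-03  1.3917e+00]
width 0.0706
finger_force 0.0
wrist_force [ 0.1142  0.1015 -0.641 ]
wrist_torque [-0.0521  0.0319  0.0065]
breaker 0.76 [216. 179. 303. 230.] (array([ 0.4724,  0.2815, -0.183 ]), np.float64(0.866)) (array([ 0.4726,  0.2838, -0.1801]), np.float64(0.86)) (array([ 0.4728,  0.2837, -0.2133]), np.float64(0.843)) (array([ 0.4719,  0.2845, -0.1787]), np.float64(0.83))
power_supply 0.87 [213. 123. 307. 189.] (array([ 0.4809,  0.3368, -0.19  ]), np.float64(0.976)) (array([ 0.4808,  0.3372, -0.1907]), np.float64(0.977)) (array([ 0.481 ,  0.338 , -0.1919]), np.float64(0.971)) (array([ 0.4811,  0.3386, -0.178 ]), np.float64(0.959))
relay_socket 0.96 [216.  82. 293. 122.] (array([ 0.4898,  0.3865, -0.179 ]), np.float64(0.974)) (array([ 0.4897,  0.3865, -0.178 ]), np.float64(0.968)) (array([ 0.4895,  0.3865, -0.1768]), np.float64(0.951)) (array([ 0.49  ,  0.3866, -0.1724]), np.float64(0.933))
rows 35 dir [0.17497067 0.98457366] yaw -0.17587598 TCP right of mid (mm) -1.442691185199116
camera right of mid (mm) -1.912094033795709
```

View pics/chk.png

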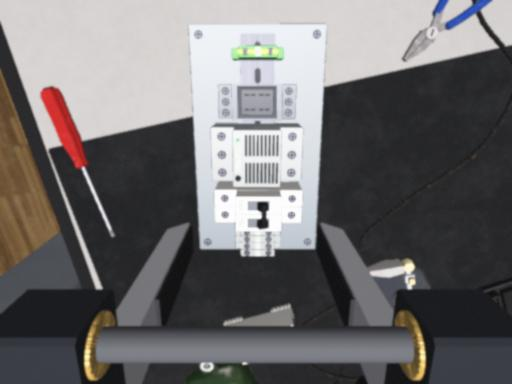

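All three devices are seated on the rail at even spacing: socket (257,102), supply (257,155), breaker (258,208). Now I go to the relay, the pale clear-cased one with the dark base. I have used up my picture allowance, so I continue on numbers only.

>>> {"api": "apply_moves", "payload": {"commands": [[0,0,0.05,0,-0.03,0.04,75],[0,0,0.1,0,-0.06,0.08,75],[0,0,0.15,0,-0.11,0.095,75],[0,0,0.2,0,-0.16,0.095,75],[0,0,0.25,0,-0.21,0.095,75]]}}

```text
time: 32.7
tool_pos: [0.4777, 0.1097, 0.3033]
ee_rot: [3.138, 0.0, 1.644]
wrist_force: [0.9, -1.3, -0.4]
width: 0.0705
finger_force: 0.0
```

>>> {"api": "apply_moves", "payload": {"commands": [[0,0,0.05,0,-0.05,0,75],[0,0,0.1,0,-0.1,0,75],[0,0,0.123,0,-0.15,0,75],[0,0,0.123,0,-0.2,0,75],[0,0,0.123,0,-0.25,0,75]]}}

```text
time: 33.2
tool_pos: [0.4772, -0.1408, 0.3023]
ee_rot: [3.14, 0.001, 1.764]
wrist_force: [0.5, 0.2, 0.3]
width: 0.0705
finger_force: 0.0
```

>>> {"api": "apply_moves", "payload": {"commands": [[0,0,0,0.006,-0.05,0,75],[0,0,0,0.012,-0.1,0,75],[0,0,0,0.018,-0.15,0,75],[0,0,0,0.024,-0.2,0,75],[0,0,0,0.03,-0.25,0,75]]}}

```text
time: 33.7
tool_pos: [0.5073, -0.3891, 0.3021]
ee_rot: [3.141, 0.0, 1.764]
wrist_force: [0.2, 0.1, 0.4]
width: 0.0702
finger_force: 0.0
```

>>> {"api": "apply_moves", "payload": {"commands": [[0,0,0,0,-0.045,-0.03,75],[0,0,0,0,-0.061,-0.07,75],[0,0,0,0,-0.061,-0.12,75],[0,0,0,0,-0.061,-0.17,75],[0,0,0,0,-0.061,-0.2,75]]}}

```text
time: 34.2
tool_pos: [0.5055, -0.4467, 0.0963]
ee_rot: [-3.138, -0.006, 1.763]
wrist_force: [-1.3, 1.0, -0.3]
width: 0.0703
finger_force: 0.0
```

>>> {"api": "apply_moves", "payload": {"commands": [[0,0,0,0,0,0,75],[0,0,0,0,0,0,75],[0,0,0,0,0,0,75],[0,0,0,0,0,0,75],[0,0,0,0,0,0,75]]}}

```text
time: 34.7
tool_pos: [0.5083, -0.4489, 0.1046]
ee_rot: [3.139, 0.004, 1.764]
wrist_force: [0.7, -0.7, 0.3]
width: 0.0706
finger_force: 0.0
```

```bash
python3 st.py; python3 - <<'E'
from fit import *
s=snap('wrist','w11.png')
for m in masks_of('wrist','relay')[:3]:
    p=s['pixels'][m['mask']];e=m['extent'];g=ray(s,((e[0]+e[2])/2,(e[1]+e[3])/2),.02)
    print(m['score'],np.round(e),'rgb',p.mean(0).round(),'copper frac',((p[:,0].astype(int)-p[:,2])>40).mean().round(2),fit(s,'relay',m['mask'],(g[0],g[1],[.19,1.76])))
E
```

```text
time 34.7
tool_pos [ 0.5083 -0.4489  0.1046]
ee_rot [3.1391 0.0037 1.7639]
width 0.0706
finger_force 0.0
wrist_force [ 0.6689 -0.7323  0.2814]
wrist_torque [-0.0803  0.0881  0.0859]
0.61 [235. 180. 272. 216.] rgb [145. 146. 151.] copper frac 0.0 (array([ 0.5076, -0.4514,  0.1546]), np.float64(0.952))
0.6 [145. 211. 185. 256.] rgb [140. 127.  61.] copper frac 0.78 (array([ 0.4391, -0.498 ,  1.2559]), np.float64(0.541))
```

```bash
python3 - <<'E'
import cv2,numpy as np
im=cv2.imread('pics/w11.png').astype(int)[:,:,::-1][178:220:3,233:276:4]
for r in im:print(' '.join('%3d,%3d,%3d'%tuple(p) for p in r))
w4=cv2.imread('pics/w4.png').astype(int)[:,:,::-1][308:328:3,166:204:4]
print()
for r in w4:print(' '.join('%3d,%3d,%3d'%tuple(p) for p in r))
E
```

```text
144,142,141 145,141,141 142,139,139 141,138,137 141,138,137 142,138,138 140,138,137 141,138,137 141,138,137 141,139,137 143,141,140
144,142,140 100, 99, 99  64, 64, 64  56, 55, 57  53, 53, 54  53, 53, 53  48, 47, 49  49, 50, 51  48, 48, 50  75, 74, 74 143,140,139
144,141,140  90, 89, 92  57, 61, 65  62, 64, 69  65, 66, 71  60, 63, 67  61, 64, 67  61, 64, 68  61, 62, 67  74, 76, 79 144,140,140
145,142,141  82, 83, 86  71, 73, 78 103,103,107  98, 98,100  82, 85, 88  62, 64, 68  62, 64, 67  61, 63, 67  72, 75, 78 144,141,140
144,141,140  85, 87, 91 107,106,109  91, 84, 82  94, 87, 86 109,106,107  84, 87, 93  86, 88, 93  88, 89, 93  93, 96,100 144,142,141
144,141,141 145,146,150 162,158,160 183,182,186 183,181,186 160,153,156 153,153,159 152,152,157 149,148,151 143,143,148 144,141,141
144,141,140 154,155,159 198,199,204 183,184,193 184,185,194 182,184,192 183,184,193 182,184,192 164,165,171 148,149,153 143,140,139
145,142,141 158,160,164 203,205,211 182,184,193 183,184,193 183,185,194 183,185,194 196,197,204 210,209,214 179,179,184 144,141,140
144,142,140 162,165,168 203,205,212 181,184,
[... 888 characters left out ...]
,106  33, 33, 34  26, 26, 27  28, 26, 29  28, 29, 31  27, 28, 31  27, 27, 30  26, 29, 32 189,185,184
200,196,195  89, 91, 94  70, 73, 78  77, 81, 84  75, 79, 84  76, 81, 86  74, 78, 82  78, 82, 85  72, 76, 80 179,176,174
196,193,192  99,102,106 113,117,120 134,133,134 135,135,137  87, 90, 94  77, 81, 85  90, 89, 86  71, 74, 78 174,172,170
186,183,182 111,113,118 123,118,119 105, 94, 92 108, 97, 96 133,133,136  80, 82, 87  88, 88, 88  69, 72, 76 167,164,163
160,161,162 123,125,130 106, 96, 95 105, 93, 92 105, 94, 92 131,128,129  88, 88, 89  84, 86, 87  66, 69, 74 136,133,132
 85, 86, 88  75, 77, 80  64, 59, 59  63, 59, 59  63, 58, 58  73, 71, 73  58, 58, 59  58, 58, 59  46, 46, 51  76, 75, 76
```

The pixels show a coil end behind a bluish clear case over a black base, so this is the described relay; the other one is opaque yellow. I grip it.

>>> {"api": "apply_moves", "payload": {"commands": [[0,0,0,0,-0.001,-0.04,75],[0,0,0,0,-0.001,-0.075,75],[0,0,0,0,-0.001,-0.086,75],[0,0,0,0,-0.001,-0.086,75],[0,0,0,0,-0.001,-0.086,5]]}}

```text
time: 35.3
tool_pos: [0.5082, -0.4498, 0.0176]
ee_rot: [3.14, 0.002, 1.764]
wrist_force: [0.3, -0.1, 0.1]
width: 0.0654
finger_force: 0.0
```

>>> {"api": "apply_moves", "payload": {"commands": [[0,0,0,0,0,0,5],[0,0,0,0,0,0,5],[0,0,0,0,0,0,5],[0,0,0,0,0,0,5],[0,0,0,0,0,0,5]]}}

```text
time: 35.8
tool_pos: [0.5075, -0.4492, 0.0163]
ee_rot: [3.141, 0.001, 1.764]
wrist_force: [-0.2, -0.4, 0.8]
width: 0.0274
finger_force: 30.0
```

```bash
python3 st.py
```

```text
time 35.8
tool_pos [ 0.5075 -0.4492  0.0163]
ee_rot [3.1412e+00 6.0000e-04 1.7638e+00]
width 0.0274
finger_force 29.9521
wrist_force [-0.2223 -0.358   0.8249]
wrist_torque [-0.103   0.1043 -0.0455]
```

>>> {"api": "apply_moves", "payload": {"commands": [[0,0,0,0,0,0.04,5],[0,0,0,0,0,0.09,5],[0,0,0,0,0,0.14,5],[0,0,0,0,0,0.19,5],[0,0,0,0,0,0.24,5]]}}

```text
time: 36.3
tool_pos: [0.5071, -0.4487, 0.258]
ee_rot: [3.142, 0.0, 1.764]
wrist_force: [0.6, -0.7, 0.3]
width: 0.028
finger_force: 30.0
```

>>> {"api": "apply_moves", "payload": {"commands": [[0,0,-0.05,0,0.03,0.02,5],[0,0,-0.1,0,0.07,0.02,5],[0,0,-0.15,0,0.12,0.02,5],[0,0,-0.2,0,0.17,0.02,5],[0,0,-0.25,0,0.22,0.02,5]]}}

```text
time: 36.8
tool_pos: [0.507, -0.2273, 0.2758]
ee_rot: [3.141, -0.0, 1.511]
wrist_force: [0.6, 0.3, -0.3]
width: 0.0274
finger_force: 29.9
```

>>> {"api": "apply_moves", "payload": {"commands": [[0,0,-0.05,0,0.05,0,5],[0,0,-0.1,0,0.1,0,5],[0,0,-0.123,0,0.15,0,5],[0,0,-0.123,0,0.2,0,5],[0,0,-0.123,0,0.25,0,5]]}}

```text
time: 37.3
tool_pos: [0.5069, 0.0229, 0.2761]
ee_rot: [3.141, -0.0, 1.391]
wrist_force: [0.9, -0.1, -0.8]
width: 0.0277
finger_force: 29.9
```

>>> {"api": "apply_moves", "payload": {"commands": [[0,0,0,-0.004,0.05,0,5],[0,0,0,-0.008,0.1,0,5],[0,0,0,-0.012,0.15,0,5],[0,0,0,-0.016,0.2,0,5],[0,0,0,-0.018,0.25,0,5]]}}

```text
time: 37.8
tool_pos: [0.4887, 0.2722, 0.2762]
ee_rot: [3.141, -0.0, 1.391]
wrist_force: [0.6, -0.3, 0.8]
width: 0.028
finger_force: 29.9
```

>>> {"api": "apply_moves", "payload": {"commands": [[0,0,0,-0.001,0.03,0,5],[0,0,0,-0.004,0.06,-0.02,5],[0,0,0,-0.004,0.06,-0.02,5],[0,0,0,-0.004,0.06,-0.02,5],[0,0,0,-0.004,0.06,-0.02,5]]}}

```text
time: 38.3
tool_pos: [0.4858, 0.3294, 0.2567]
ee_rot: [3.14, -0.0, 1.39]
wrist_force: [0.0, 0.4, -0.5]
width: 0.0278
finger_force: 30.0
```

```bash
python3 st.py; cat > held.py <<'E'
from fit import *
s=snap('wrist','w12.png');o=get_obs();p=o['tool_pos'];y=o['ee_rot'][2]-np.pi/2
for m in masks_of('wrist','relay')[:3]:
    q=fit(s,'relay',m['mask'],(p[0],p[1],[y]),p[2]-.0163);d=q[0][:2]-p[:2];c,k=np.cos(y),np.sin(y)
    print(m['score'],np.round(m['extent']),q,'offset in plate axes mm x,y',1000*(c*d[0]+k*d[1]),1000*(-k*d[0]+c*d[1]))
for m in masks_of('wrist','relay_socket')[:2]:print('socket',m['score'],np.round(m['extent']),fit(s,'relay_socket',m['mask'],(.4897,.3865,[-.178]),.0075))
E
python3 held.py; python3 rail.py
```

```text
time 38.3
tool_pos [0.4858 0.3294 0.2567]
ee_rot [ 3.1405e+00 -1.0000e-04  1.3897e+00]
width 0.0278
finger_force 29.9506
wrist_force [ 0.0468  0.3525 -0.5208]
wrist_torque [-0.0173  0.0402 -0.0691]
0.87 [226. 221. 281. 279.] (array([ 0.4849,  0.3282, -0.1842]), np.float64(0.901)) offset in plate axes mm x,y -0.9033370938814791 -1.2028918612649215
0.5 [189.  47. 309. 235.] (array([0.5117, 0.3569, 0.7853]), np.float64(0.09)) offset in plate axes mm x,y 20.273470238731296 31.86480886311869
rows 29 dir [0.18326817 0.983063  ] yaw -0.18430991 TCP right of mid (mm) 5.740841994765808
camera right of mid (mm) 4.4906763729737875
```

>>> {"api": "apply_moves", "payload": {"commands": [[0,0,0,0.004,0.04,-0.01,5],[0,0,0,0.004,0.0585,-0.05,5],[0,0,0,0.004,0.0585,-0.1,5],[0,0,0,0.004,0.0585,-0.15,5],[0,0,0,0.004,0.0585,-0.175,5]]}}

```text
time: 39.05
tool_pos: [0.487, 0.3868, 0.0754]
ee_rot: [-3.136, 0.006, 1.39]
wrist_force: [0.1, -0.5, -1.5]
width: 0.0281
finger_force: 30.0
```

>>> {"api": "apply_moves", "payload": {"commands": [[0,0,0,0,0,0,5],[0,0,0,0,0,0,5],[0,0,0,0,0,0,5],[0,0,0,0,0,0,5],[0,0,0,0,0,0,5]]}}

```text
time: 39.55
tool_pos: [0.4905, 0.3894, 0.0833]
ee_rot: [3.139, -0.003, 1.391]
wrist_force: [-0.3, 1.2, -0.4]
width: 0.0281
finger_force: 30.0
```

```bash
python3 st.py; python3 held.py; for i in 1 2 3; do python3 -c "
from h import *
snapshot('wrist');print(get_obs()['tool_pos'])"; done
```

```text
time 39.55
tool_pos [0.4905 0.3894 0.0833]
ee_rot [ 3.1386e+00 -2.7000e-03  1.3907e+00]
width 0.0281
finger_force 29.9507
wrist_force [-0.2892  1.1522 -0.3967]
wrist_torque [-0.0507  0.092   0.0224]
0.6 [227. 218. 283. 275.] (array([ 0.4891,  0.3871, -0.1574]), np.float64(0.911)) offset in plate axes mm x,y -0.7287301876139952 -2.2730886907880334
socket 0.86 [200. 179. 309. 235.] (array([ 0.4897,  0.3865, -0.1783]), np.float64(0.661))
[0.48960542 0.38885286 0.08143909]
[0.4895057  0.38879804 0.0812115 ]
[0.48942999 0.38876194 0.08100346]
```

>>> {"api": "apply_moves", "payload": {"commands": [[0,0,0,0,0,-0.003,5],[0,0,0,0,0,-0.006,5],[0,0,0,0,0,-0.009,5],[0,0,0,0,0,-0.012,5],[0,0,0,0,0,-0.015,5]]}}

```text
time: 40.35
tool_pos: [0.4893, 0.3887, 0.0654]
ee_rot: [-3.141, 0.0, 1.391]
wrist_force: [-0.0, 0.3, -0.7]
width: 0.0278
finger_force: 30.0
```

>>> {"api": "apply_moves", "payload": {"commands": [[0,0,0,0,0,-0.002,5],[0,0,0,0,0,-0.004,5],[0,0,0,0,0,-0.006,5],[0,0,0,0,0,-0.008,5],[0,0,0,0,0,-0.008,5]]}}

```text
time: 40.85
tool_pos: [0.4894, 0.3886, 0.0576]
ee_rot: [-3.142, 0.0, 1.391]
wrist_force: [0.3, -0.1, -0.5]
width: 0.0277
finger_force: 30.0
```

```bash
python3 st.py
```

```text
time 40.85
tool_pos [0.4894 0.3886 0.0576]
ee_rot [-3.1416e+00  3.0000e-04  1.3908e+00]
width 0.0277
finger_force 29.9506
wrist_force [ 0.2541 -0.077  -0.5427]
wrist_torque [-0.0278  0.1082  0.0127]
```

Blades are about 6 mm into the well with no contact force. I lower to the floor.

>>> {"api": "apply_moves", "payload": {"commands": [[0,0,0,0,0,-0.001,5],[0,0,0,0,0,-0.002,5],[0,0,0,0,0,-0.003,5],[0,0,0,0,0,-0.004,5],[0,0,0,0,0,-0.004,5]]}}

```text
time: 41.35
tool_pos: [0.4896, 0.3889, 0.056]
ee_rot: [3.141, -0.001, 1.391]
wrist_force: [-1.7, -0.7, 6.8]
width: 0.0278
finger_force: 29.9
```

```bash
python3 st.py
```

```text
time 41.35
tool_pos [0.4896 0.3889 0.056 ]
ee_rot [ 3.1407e+00 -8.0000e-04  1.3909e+00]
width 0.0278
finger_force 29.9454
wrist_force [-1.7351 -0.666   6.7821]
wrist_torque [-0.4376  0.6361  0.0524]
```

>>> {"api": "apply_moves", "payload": {"commands": [[0,0,0,0,0,0.003,5],[0,0,0,0,0,0.003,60],[0,0,0,0,0,0.003,60],[0,0,0,0,0,0.003,60],[0,0,0,0,0,0.003,60]]}}

```text
time: 41.85
tool_pos: [0.4893, 0.3887, 0.0565]
ee_rot: [-3.141, 0.0, 1.391]
wrist_force: [-0.2, -0.9, 0.4]
width: 0.0551
finger_force: 0.0
```

>>> {"api": "apply_moves", "payload": {"commands": [[0,0,0,0,0,0.02,60],[0,0,0,0,0,0.06,60],[0,0,0,0,0,0.1,60],[0,0,0,-0.01,-0.04,0.14,60],[0,0,0,-0.014,-0.08,0.165,60]]}}

```text
time: 42.35
tool_pos: [0.4758, 0.313, 0.2215]
ee_rot: [3.14, -0.002, 1.394]
wrist_force: [0.4, -0.7, 0.4]
width: 0.0566
finger_force: 0.0
```

>>> {"api": "apply_moves", "payload": {"commands": [[0,0,0,0,0,0,60],[0,0,0,0,0,0,60],[0,0,0,0,0,0,60],[0,0,0,0,0,0,60],[0,0,0,0,0,0,60]]}}

```text
time: 42.85
tool_pos: [0.4753, 0.3131, 0.2175]
ee_rot: [-3.139, 0.002, 1.392]
wrist_force: [0.7, -0.1, -0.8]
width: 0.0562
finger_force: 0.0
```

```bash
python3 st.py; python3 chk.py; python3 - <<'E'
from fit import *
s=snap('wrist')
for m in masks_of('wrist','relay')[:2]:
    print('relay',m['score'],np.round(m['extent']),*[fit(s,'relay',m['mask'],(.4897,.3865,[-.178]),z) for z in(.0375,.0475)])
print(np.round([[a.min(),b.min(),a.max(),b.max()] for z in(.0375,.0475) for b,a in [np.where(sil(s,'relay',(.4897,.3865,-.178),z)>.5)]]))
E
python3 rail.py
```

```text
time 42.85
tool_pos [0.4753 0.3131 0.2175]
ee_rot [-3.1390e+00  1.9000e-03  1.3919e+00]
width 0.0562
finger_force 0.0
wrist_force [ 0.6659 -0.0913 -0.7751]
wrist_torque [-0.1096  0.116   0.0602]
breaker 0.83 [216. 169. 300. 222.] (array([ 0.4724,  0.2828, -0.2021]), np.float64(0.897)) (array([ 0.4725,  0.2834, -0.2088]), np.float64(0.891)) (array([ 0.4728,  0.2843, -0.1939]), np.float64(0.884)) (array([ 0.4731,  0.2848, -0.1985]), np.float64(0.87))
power_supply 0.85 [213. 115. 302. 179.] (array([ 0.4806,  0.3369, -0.1759]), np.float64(0.981)) (array([ 0.4807,  0.3375, -0.1778]), np.float64(0.975)) (array([ 0.4808,  0.3382, -0.1768]), np.float64(0.958)) (array([ 0.4811,  0.3385, -0.1795]), np.float64(0.942))
power_supply 0.7 [230.  40. 286.  54.] (array([ 0.482,  0.335, -0.18 ]), np.float64(0.0)) (array([ 0.482,  0.335, -0.18 ]), np.float64(0.0)) (array([ 0.482,  0.335, -0.18 ]), np.float64(0.0)) (array([ 0.482,  0.335, -0.18 ]), np.float64(0.0))
relay_socket 0.8 [218.  76. 294. 114.] (array([ 0.4896,  0.3867, -0.169 ]), np.float64(0.697)) (array([ 0.4897,  0.3867, -0.1733]), np.float64(0.694)) (array([ 0.4902,  0.3868, -0.1632]), np.float64(0.683)) (array([ 0.4895,  0.3869, -0.1638]), np.float64(0.674))
relay_socket 0.25 [241.  86. 271. 109.] (array([ 0.4855,  0.3798, -0.1776]), np.float64(0.264)) (array([ 0.4878,  0.3795, -0.151 ]), np.float64(0.261)) (array([ 0.485 ,  0.3798, -0.1781]), np.float64(0.257)) (array([ 0.4878,  0.3804, -0.1444]), np.float64(0.252))
relay 0.8 [240.  85. 270. 110.] (array([ 0.4886,  0.3858, -0.1815]), np.float64(0.952)) (array([ 0.4889,  0.3862, -0.1331]), np.float64(0.91))
relay 0.55 [232.  41. 282.  55.] (array([ 0.4897,  0.3865, -0.178 ]), np.float64(0.0)) (array([ 0.4897,  0.3865, -0.178 ]), np.float64(0.0))
[[241  84 272 107]
 [240  84 272 108]]
rows 37 dir [0.17218207 0.98506516] yaw -0.1730444 TCP right of mid (mm) -2.1929787023852523
camera right of mid (mm) -2.482415956368417
```

Relay and all devices fit their seated poses, and the arm is clear. I hand the job in.

```bash
python3 -c "
from bench import *
print(close_job())"
```

```text
the job is handed in; nothing more can be done
None
```

The job is handed in at about 43 s, but `close_job()` gave no verdict: by the camera fits, the breaker, supply and socket sit square and fully down on the rail with gaps of about 8, 9 and 6 mm, and the relay is in the socket's well about 1 mm off centre; I viewed 15 pictures, one over the limit of 14, and checked the relay's colours and its final fit by numbers instead of a close-up crop.

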